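# Change over the push-rod drilling jig

## Task

Swing the toggle clamp right back, slide the drilled push-rods (blue forks) out of the jig and lay them flat in the grey tray. Lay every blank rod (orange fork) in a V-groove of its own, plain end first, and push each one along under the bridge until its end touches the stop; only when all are home swing the clamp over centre onto them so that its handle stands fully upright and locked. Leave the other things on the bench where they are.

Things in the scene. Friction and masses are not known exactly. Their poses are not given: they have to be found in the camera images.
- jig: The drilling jig, bolted down: a grey base plate (x from -90 to 220 mm, y +-90, 12 mm thick) carrying a dark steel V-block, an end stop, a bridge and a toggle clamp. Origin on the bench under the block's middle groove; x runs along the grooves towards the stop, y across them, z up. The block spans x = -70 to 80 mm and y = +-80 mm; its top is 45 mm above the bench
- groove_mid (a point): Three 90 degree V-grooves, 6.5 mm deep, run along x in the block's top at y = -45, 0 and 45 mm of the jig. This point: middle groove, at the jig's x = 0, at the height of the axis of a rod lying in a groove (49.8 mm above the bench; rod top 57.8). Same axes as the jig. The grooves are open at the -x end, where a rod's fork must stick out
- stop_face (a point): Bright steel end stop across the far end of the grooves, top 62 mm high. This point is on its face (jig x = 80 mm), in line with the middle groove. A rod fully home touches it with its plain end, so that its middle is 90 mm before it (jig x = -10 mm)
- bridge_top (a point): Middle of the top of the bright steel bridge with brass drill bushes that crosses all grooves from x = 50 to 70 mm of the jig, 60.5 mm (underside) to 70.5 mm (top) above the bench; 178 mm wide. Nothing can be laid in or lifted out under it, rods only slide under it along their groove
- clamp_arm (a joint): Toggle clamp arm, pivot at jig x = 125 mm, 86 mm high. 0 to 0.03: shut, level over the bridge, its sprung rubber-faced cross bar (124 mm along y, 20 mm wide, at jig x = 20 mm) pressing on the rods. Grows as the arm swings up and back, to its stop at 1.72 rad (about upright, top 130 mm above the pivot), where it stays; left half-way it falls shut. The handle drives it
- clamp_grip (a point): Middle of the clamp's red round handle grip, 20 mm thick, 75 mm long (z axis: to its free end). Locked: upright at jig (x, height) = (135, 187) mm. Swung away from the V-block it unlocks at 6 N; with the arm at .1, .3, .6, 1, 1.4, 1.72 rad it is at (159, 183), (178, 174), (201, 155), (220, 125), (227, 93), (225, 71). Shut takes 5 N: past dead centre (0.07 rad lean) to its stop, upright
- tray_floor (a point): Grey plastic tray for drilled rods, loose, 240 x 140 mm outside (x, y), 28 mm high, walls and floor 4 mm. This point is the middle of its inner floor, 4 mm above the bench
- blank1_mid (a point): Blank push-rod 1 (may be absent): a bright aluminium rod, 16 mm thick, with an ORANGE plastic fork, 20 mm wide, 14 mm thick and 24 mm long, on one end; 180 mm long over all, 100 g. This point is half-way along it, on its axis; x axis along the rod from the fork to the plain end (plain end at x = +90 mm, fork from -66 to -90 mm). It starts lying on the bench
- blank1_end (a point): Middle of the plain end face of blank push-rod 1: the end that must touch the stop
- blank2_mid (a point): Blank push-rod 2 (may be absent): a bright aluminium rod, 16 mm thick, with an ORANGE plastic fork, 20 mm wide, 14 mm thick and 24 mm long, on one end; 180 mm long over all, 100 g. This point is half-way along it, on its axis; x axis along the rod from the fork to the plain end (plain end at x = +90 mm, fork from -66 to -90 mm). It starts lying on the bench
- blank2_end (a point): Middle of the plain end face of blank push-rod 2: the end that must touch the stop
- blank3_mid (a point): Blank push-rod 3 (may be absent): a bright aluminium rod, 16 mm thick, with an ORANGE plastic fork, 20 mm wide, 14 mm thick and 24 mm long, on one end; 180 mm long over all, 100 g. This point is half-way along it, on its axis; x axis along the rod from the fork to the plain end (plain end at x = +90 mm, fork from -66 to -90 mm). It starts lying on the bench
- blank3_end (a point): Middle of the plain end face of blank push-rod 3: the end that must touch the stop
- drilled1_mid (a point): Drilled push-rod 1 (may be absent): the same rod with a BLUE fork, 20 mm wide, 14 mm thick and 24 mm long, on one end; 180 mm long over all, 100 g. This point is half-way along it, on its axis; x axis along the rod from the fork to the plain end (plain end at x = +90 mm, fork from -66 to -90 mm). It starts fully home in the jig, under the clamp
- drilled2_mid (a point): Drilled push-rod 2 (may be absent): the same rod with a BLUE fork, 20 mm wide, 14 mm thick and 24 mm long, on one end; 180 mm long over all, 100 g. This point is half-way along it, on its axis; x axis along the rod from the fork to the plain end (plain end at x = +90 mm, fork from -66 to -90 mm). It starts fully home in the jig, under the clamp
- drilled3_mid (a point): Drilled push-rod 3 (may be absent): the same rod with a BLUE fork, 20 mm wide, 14 mm thick and 24 mm long, on one end; 180 mm long over all, 100 g. This point is half-way along it, on its axis; x axis along the rod from the fork to the plain end (plain end at x = +90 mm, fork from -66 to -90 mm). It starts fully home in the jig, under the clamp
- glue: White glue bottle with a yellow cap, 48 mm across, 130 mm tall; origin under its centre. Not part of the job: leave it alone
- servo: Small black servo motor, 55 x 20 x 45 mm; origin under its centre. Not part of the job: leave it alone
- transmitter: Grey hand-held radio transmitter lying on its back, 170 x 190 x 45 mm, sticks to 73 mm high; origin under its centre. Not part of the job: leave it alone
- screwdriver: Screwdriver lying on the bench. Not part of the job: leave it alone
- tape: Roll of yellow tape lying flat, 90 mm across, 24 mm high. Not part of the job: leave it alone
- caliper: Caliper lying flat, 220 mm long. Not part of the job: leave it alone
There are look-alikes about, which are no part of the job. Leave any black look-alike of the part that bears blank1_mid alone.

How it is judged (in metres and radians):
On the way, in this order (a step that is already met when the one before it is completed fails the run):
1. the toggle clamp has been swung right back (value of joint clamp_arm above 1.4 rad), for 0.2 s.
2. with the clamp still back, the drilled rods lie in the tray and every blank is home against the stop in a groove (x of blank1_end in the frame of jig between 0.0765 and 0.084 m and z of blank1_mid in the frame of jig between 0.0458 and 0.0538 m and angle between the x axis of each of blank1_mid, blank2_mid, blank3_mid and the x axis of jig, either way round below 0.06 rad and (y of blank1_mid in the frame of jig between -0.05 and -0.04 m or y of blank1_mid in the frame of jig between -0.005 and 0.005 m or y of blank1_mid in the frame of jig between 0.04 and 0.05 m) and x of blank2_end in the frame of jig between 0.0765 and 0.084 m and z of blank2_mid in the frame of jig between 0.0458 and 0.0538 m and (y of blank2_mid in the frame of jig between -0.05 and -0.04 m or y of blank2_mid in the frame of jig between -0.005 and 0.005 m or y of blank2_mid in the frame of jig between 0.04 and 0.05 m) and x of blank3_end in the frame of jig between 0.0765 and 0.084 m and z of blank3_mid in the frame of jig between 0.0458 and 0.0538 m and (y of blank3_mid in the frame of jig between -0.05 and -0.04 m or y of blank3_mid in the frame of jig between -0.005 and 0.005 m or y of blank3_mid in the frame of jig between 0.04 and 0.05 m) and x of drilled1_mid in the frame of tray_floor between -0.06 and 0.06 m and y of drilled1_mid in the frame of tray_floor between -0.065 and 0.065 m and z of drilled1_mid in the frame of tray_floor between 0 and 0.032 m and angle between each of drilled1_mid, drilled2_mid, drilled3_mid's own x axis and vertical above 1.43 rad and x of drilled2_mid in the frame of tray_floor between -0.06 and 0.06 m and y of drilled2_mid in the frame of tray_floor between -0.065 and 0.065 m and z of drilled2_mid in the frame of tray_floor between 0 and 0.032 m and x of drilled3_mid in the frame of tray_floor between -0.06 and 0.06 m and y of drilled3_mid in the frame of tray_floor between -0.065 and 0.065 m and z of drilled3_mid in the frame of tray_floor between 0 and 0.032 m and value of joint clamp_arm above 1.2 rad), for 0.2 s.
At the end, for the whole second after the job is handed in: Every blank rod lies in a V-groove of its own (within 5 mm sideways, 4 mm in height, 0.06 rad), plain end within 3.5 mm of the stop; the drilled rods lie flat inside the tray; the clamp is shut on the blanks with its handle within 0.05 rad of upright, past dead centre; all at rest (x of blank1_end in the frame of jig between 0.0765 and 0.084 m and z of blank1_mid in the frame of jig between 0.0458 and 0.0538 m and angle between the x axis of each of blank1_mid, blank2_mid, blank3_mid and the x axis of jig, either way round below 0.06 rad and (y of blank1_mid in the frame of jig between -0.05 and -0.04 m or y of blank1_mid in the frame of jig between -0.005 and 0.005 m or y of blank1_mid in the frame of jig between 0.04 and 0.05 m) and x of blank2_end in the frame of jig between 0.0765 and 0.084 m and z of blank2_mid in the frame of jig between 0.0458 and 0.0538 m and (y of blank2_mid in the frame of jig between -0.05 and -0.04 m or y of blank2_mid in the frame of jig between -0.005 and 0.005 m or y of blank2_mid in the frame of jig between 0.04 and 0.05 m) and x of blank3_end in the frame of jig between 0.0765 and 0.084 m and z of blank3_mid in the frame of jig between 0.0458 and 0.0538 m and (y of blank3_mid in the frame of jig between -0.05 and -0.04 m or y of blank3_mid in the frame of jig between -0.005 and 0.005 m or y of blank3_mid in the frame of jig between 0.04 and 0.05 m) and x of drilled1_mid in the frame of tray_floor between -0.06 and 0.06 m and y of drilled1_mid in the frame of tray_floor between -0.065 and 0.065 m and z of drilled1_mid in the frame of tray_floor between 0 and 0.032 m and angle between each of drilled1_mid, drilled2_mid, drilled3_mid's own x axis and vertical above 1.43 rad and x of drilled2_mid in the frame of tray_floor between -0.06 and 0.06 m and y of drilled2_mid in the frame of tray_floor between -0.065 and 0.065 m and z of drilled2_mid in the frame of tray_floor between 0 and 0.032 m and x of drilled3_mid in the frame of tray_floor between -0.06 and 0.06 m and y of drilled3_mid in the frame of tray_floor between -0.065 and 0.065 m and z of drilled3_mid in the frame of tray_floor between 0 and 0.032 m and value of joint clamp_arm below 0.08 rad and angle between clamp_grip's own z axis and vertical below 0.05 rad and linear speed of each of blank1, blank2, blank3, drilled1, drilled2, drilled3 below 0.02 m/s); the robot touches nothing.
It fails at once if a thing that is not part of the job was shoved more than 4 cm (distance of any of glue, servo, transmitter, screwdriver, tape, caliper from where it was at the start of the episode above 0.04 m).
Of blank1, blank2, blank3 only 2 to 3 are there at a start; the rules pass over those that are not, and their reading is None.
Of drilled1, drilled2, drilled3 only 1 to 2 are there at a start; the rules pass over those that are not, and their reading is None.
At some moment in a run one of blank1, blank2, blank3, tray may be knocked a few centimetres aside while the robot is not near it.
Once in a run the grip may slacken for a moment while it holds something.
It also fails if it takes over 210 s, if anything falls off the work surface, if the arm or the gripper's body presses on something with over 40 N, if the wrist force passes 120 N, or if a joint passes its speed limit or range.

## Robot

A 7-joint arm with a two-finger parallel gripper is mounted at the origin on the work surface. World frame = base frame: x ahead of the robot, y to its left, z up, the work surface at z = 0. Lengths are in mm, angles in rad, forces in N, time in s.
With the tool pointing down it reaches from about 350 to 900 mm from the base axis. Payload 7.2 kg.
Tool frame: the origin (TCP) lies between the finger pads; the fingertips stand 19 mm ahead of it and the grasp point (between the pads) is the TCP; z points along the fingers, y is the line along which they close (so a half turn about z gives the same grasp; the last joint's range is limited). The gripper opens to 85 mm and grips with 20 to 120 N. Pads are 22 mm wide; open, the fingers measure 114 mm over their backs; the gripper's body (76 mm by 85 mm) begins 54 mm behind the grasp point. The pads swing forward as they close: fully open they stand 13 mm farther back than shut.
Start: joints at [-1.315, 0.411, -0.013, 1.596, 0.006, 1.134, -0.082], TCP at [198.866, 592.52, 250.297] pointing down, gripper open.
Joint ranges: [-2.95, 2.95], [-0.29, 1.99], [-1.47, 1.44], [0.14, 2.54], [-1.03, 4.17], [0.13, 1.85], [-2.86, 2.86]. Speed limits (rad/s): [2.39, 2.39, 3.01, 3.01, 3.14, 3.14, 3.14].

## Interface

Orientations are given as a rotation vector (axis times angle).
In Python, from station import arm gives the robot as it stands.
- The arm moves only by the tool arm_command, never from a script. Its arguments are lists of equal length, an entry for each row: "slide": the shift along the tool's x, y, z in cm, a list of three; "turn": the turn about the tool's z in degrees; "fingers": the finger opening in cm, from 0 to 8.54. In form: {"slide": [[tx, ty, tz], ...], "turn": [turn, ...], "fingers": [fingers, ...]}. A call has 1 to 8 rows; each row is the pose to reach, as a shift and turn from the pose commanded when the call began, along the tool's axes at that moment; what a row does not reach only later rows make up. A row lasts 1/8 s, in which the tool goes at most 62.5 mm and 10.7 degrees, less where a joint would pass 70% of its speed; a pose out of reach is approached as far as the arm can. A call with a gripper value outside its range is refused whole. The fingers move at their own pace and stop on an object; "newtons" is the grip in N (left out, the last holds). Time passes only in rows, so rows that repeat a pose let the fingers close. It gives the time, the measured TCP pose, the force, the opening and the grip force at its end, in the units of the state.
- arm.state(): the state, without advancing time (a new reading comes with each control period).
- arm.capture(name): name is "side" or "top"; returns (picture, depth): 420x560x3 uint8, red, green, blue; 420x560 float32, mm along the optical axis (not along the pixel's ray), 0 where there is no reading.
- arm.get_calibration(name): a dict with "K" (3x3 intrinsics, pixels), "position" and "attitude" of the camera in the world. Camera axes: x right, y up, looking along -z (the intrinsics and any distortion apply to the point x, -y, -z); pixel columns grow to the right and rows downward; lengths in mm; the calibration is good to about 2 mm. A picture is of the moment at which its call begins. get_calibration takes no time and is no camera call.
- arm.sign_off(): hands the job in; it is judged then, once.
Trained networks look in the newest picture that a camera, given by its name, has taken for a name from the list of things; names that differ only in an ending like _2 or _b are one class to them, and where a whole thing is asked for, a point or a joint stands for the part that bears it (a point fixed in the world has none). Each returns a list of dicts, best first, with "confidence" (0 to 1); they miss things now and then, are a little off and sometimes report something else, mostly with a low value. They report only what shows in the picture. A call takes as long as a camera call. They do not tell look-alikes from the thing itself.
- arm.find_in(camera, label): "box" ([left, top, right, bottom] as shares, 0 to 1, of the picture: columns of its width, rows of its height, round what is visible of it).
- arm.landmark_of(camera, label): "position" ([row, column] as shares, 0 to 1, of the picture: columns of its width, rows of its height: a listed point, or the origin of a listed thing).
The state is a dict: "t": time; "joint_pos": joint angles; "joint_velocities": joint speeds; "joint_torque": joint torques, N m; "tool_pos": TCP position; "tool_rot": TCP orientation; "wrist_force": force on the tool from outside, world axes, zero at the start; "moment": the same for the moment, N m; "opening": finger opening in mm; "grasp_force": force on a finger pad.
Only numpy, scipy, OpenCV 4.12 (cv2) and the standard library are available. Lean on these libraries where they do the work, as an engineer would, in place of code of your own. Each camera call takes 0.05 s, during which the arm holds its last target. There are 200 camera calls.

## Working session

There is one attempt and no reset: what is moved stays moved. The work goes in short steps, Python scripts to look and compute and a tool call to move; the robot and the scene stay as the last step left them, time stands still between calls to the robot, and variables do not carry over. Pictures are saved under pics/ and viewed, at most 14 in all, crops included, and the job is handed in when it is done.

Besides the shell and the picture viewer there is one more tool, called after "Emit:" in YAML: its name, and indented under it one key for each argument. arm_command: Moves the arm, as the interface text tells. Its arguments: {"type":"object","properties":{"slide":{"type":"array","items":{"type":"array","items":{"type":"number"}}},"turn":{"type":"array","items":{"type":"number"}},"fingers":{"type":"array","items":{"type":"number"}},"newtons":{"type":"number"}},"required":["slide","turn","fingers"]}

```bash
mkdir -p pics; ls; cat > h.py <<'E'
import numpy as np, cv2
from scipy.spatial.transform import Rotation as R
from station import arm
def cal(n):
    c=arm.get_calibration(n); A=np.array(c["attitude"],float)
    M=A if A.shape==(3,3) else R.from_rotvec(A).as_matrix()
    return np.array(c["K"]),np.array(c["position"]),M,c
def ray(n,u,v):
    K,p,M,c=cal(n)
    d=np.array([(u-K[0,2])/K[0,0],-(v-K[1,2])/K[1,1],-1.0])
    return p,M@d
def at_z(n,u,v,z):
    p,d=ray(n,u,v); return p+d*(z-p[2])/d[2]
def at_d(n,u,v,D):
    p,d=ray(n,u,v); return p+d*D
def pix(n,P):
    K,p,M,c=cal(n); q=M.T@(np.array(P)-p); return K[0,0]*q[0]/-q[2]+K[0,2],K[1,1]*-q[1]/-q[2]+K[1,2]
E
python3 - <<'E'
from h import *
for n in("top","side"):
    c=arm.get_calibration(n);print(n,c)
    im,d=arm.capture(n);np.savez(f"{n}0.npz",im=im,d=d)
    cv2.imwrite(f"pics/{n}0.png",cv2.resize(im[:,:,::-1],(800,600)))
    for l in ["jig","groove_mid","stop_face","bridge_top","clamp_grip","tray_floor","blank1_mid","blank1_end","drilled1_mid","glue","servo","transmitter","screwdriver","tape","caliper"]:
        print(n,l,[(round(r["position"][1]*560,1),round(r["position"][0]*420,1),round(r["confidence"],2)) for r in arm.landmark_of(n,l)][:6])
print(arm.state())
E
```

```text
pics
top {'K': array([[543.08313908,   0.        , 273.4907    ],
       [  0.        , 543.08313908, 208.66327931],
       [  0.        ,   0.        ,   1.        ]]), 'position': array([ 233.77202484,   49.75523295, 1492.27044351]), 'attitude': array([ 0.17913287, -0.1841181 , -1.62688271])}
top jig [(260.5, 221.7, 0.84)]
top groove_mid [(387.1, 263.6, 0.68), (260.4, 221.3, 0.67), (116.3, 236.0, 0.53), (262.6, 223.6, 0.2)]
top stop_face [(231.1, 220.8, 0.76)]
top bridge_top [(238.5, 219.2, 0.9), (409.1, 316.1, 0.51), (359.0, 223.6, 0.41)]
top clamp_grip [(207.0, 209.2, 0.69)]
top tray_floor [(432.5, 240.1, 0.73), (263.3, 218.5, 0.33)]
top blank1_mid [(358.1, 221.3, 0.84), (198.3, 304.1, 0.81)]
top blank1_end [(324.7, 229.5, 0.62), (228.8, 315.5, 0.59)]
top drilled1_mid []
top glue [(297.5, 136.8, 0.91)]
top servo [(340.0, 154.0, 0.76)]
top transmitter [(114.3, 235.9, 0.77)]
top screwdriver [(397.1, 147.1, 0.96)]
top tape [(440.0, 179.8, 0.96)]
top caliper [(406.5, 314.6, 0.57), (355.4, 184.1, 0.25)]
side {'K': array([[506.97033991,   0.        , 279.01367127],
       [  0.        
[... 985 characters left out ...]
int_pos': array([-1.31520043,  0.41110535, -0.01270686,  1.59617634,  0.00558998,
        1.1342859 , -0.08220445]), 'joint_velocities': array([-0.00073431,  0.00088238, -0.00161809,  0.00077298, -0.00058428,
        0.00144725,  0.00109154]), 'joint_torque': array([-2.99411950e-04, -6.00396466e+01,  6.81047905e-01, -2.99731243e+01,
        1.38628593e-02,  2.14689768e-03, -4.98005562e-06]), 'tool_pos': array([198.86343396, 592.53847154, 250.30380951]), 'tool_rot': array([-5.06386736e-01, -3.10050525e+00, -9.64499110e-05]), 'wrist_force': array([ 0.58429419, -0.10661821,  0.39068217]), 'moment': array([-0.03877089,  0.01333173, -0.02511248]), 'grasp_force': 0.0, 'opening': 85.22625928003566}
```

View pics/top0.png

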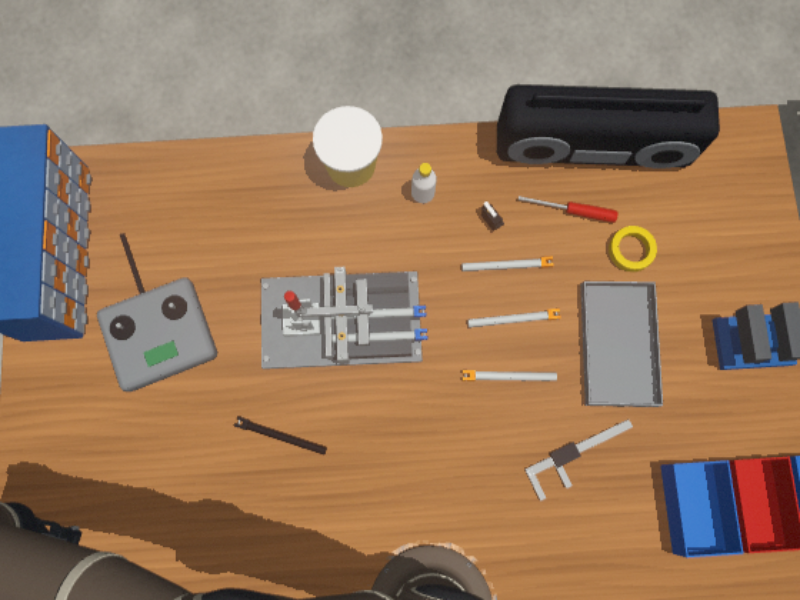

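View pics/side0.png

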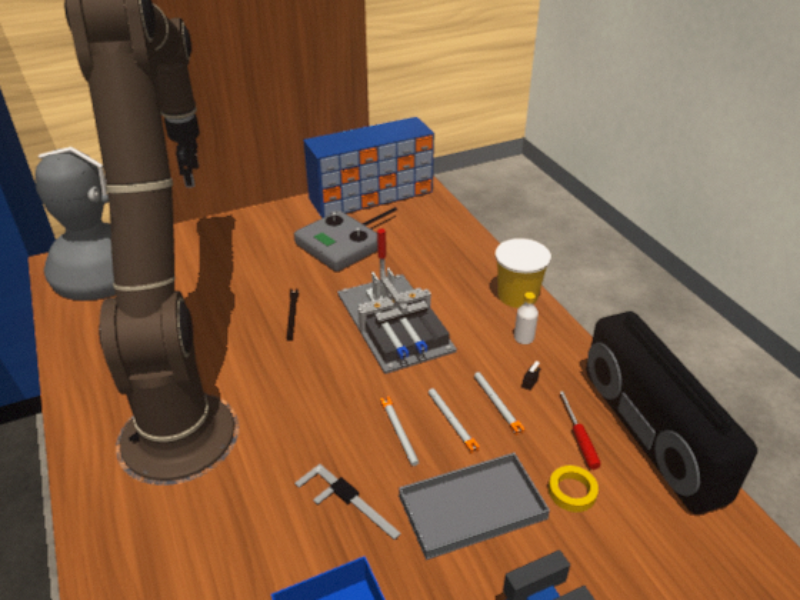

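Top view (800x600 px): three orange-fork blanks lie at (508,265), (514,319) with the fork on the right, and (510,377) with the fork on the left. Two blue-fork drilled rods are in the jig with forks at (420,312) and (422,337). The tray is at (622,343). The black rod at (280,435) is the look-alike to leave alone.

```bash
cat >> h.py <<'E'
def cloud(n,d):
    K,p,M,c=cal(n); v,u=np.indices(d.shape)
    P=np.stack([(u-K[0,2])/K[0,0]*d,-(v-K[1,2])/K[1,1]*d,-d],-1)
    return P@M.T+p
def blobs(m,a=15):
    n,l,s,c=cv2.connectedComponentsWithStats(m.astype(np.uint8)); return [(l==i) for i in range(1,n) if s[i,4]>=a]
def orange(im):
    h=cv2.cvtColor(im,cv2.COLOR_RGB2HSV); return (h[...,0]>8)&(h[...,0]<22)&(h[...,1]>200)&(h[...,2]>180)
def blue(im):
    h=cv2.cvtColor(im,cv2.COLOR_RGB2HSV); return (h[...,0]>100)&(h[...,0]<130)&(h[...,1]>130)&(h[...,2]>90)
def bright(im):
    h=cv2.cvtColor(im,cv2.COLOR_RGB2HSV); return (h[...,1]<50)&(h[...,2]>150)
def rods(n,im,d,zr,box):
    """bright or coloured blobs in the world box at height zr -> (centre, heading from fork to plain end deg, length, colour)"""
    P=cloud(n,d); m=(bright(im)|orange(im)|blue(im))
    x0,x1,y0,y1=box; m&=(P[...,0]>x0)&(P[...,0]<x1)&(P[...,1]>y0)&(P[...,1]<y1)
    out=[]
    for b in blobs(m,60):
        v,u=np.nonzero(b); Q=np.array([at_z(n,a,c,zr) for a,c in zip(u,v)])[:,:2]
        (c,s,a)=cv2.minAreaRect(Q.astype(np.float32)); L,W=max(s),min(s)
        mu=Q.mean(0); w,V=np.linalg.eigh(np.cov((Q-mu).T)); ax=V[:,1]
        t=(Q-mu)@ax; cc=mu+ax*(t.max()+t.min())/2
        o=orange(im)[b]|blue(im)[b]
        if o.sum()==0: continue
        f=Q[o].mean(0); 
        if (f-cc)@ax>0: ax=-ax
        out.append((cc.round(1),round(np.degrees(np.arctan2(ax[1],ax[0])),1),round(L),round(W),int(orange(im)[b].sum()),int(blue(im)[b].sum()),P[b][:,2].round(0)[::20].max()))
    return out
E
python3 - <<'E'
from h import *
for n in("top","side"):
    z=np.load(n+"0.npz");im,d=z["im"],z["d"];P=cloud(n,d)
    print(n,"bench z",np.median(P[...,2][(abs(P[...,2])<15)]),np.std(P[...,2][(abs(P[...,2])<15)]))
    for r in rods(n,im,d,8,(200,800,-450,150)): print(r)
    for b in blobs(blue(im),8):
        q=P[b]; 
        if 300<q[:,0].mean()<700: print("blue",q.mean(0).round(1),b.sum(), np.argwhere(b).mean(0))
    # jig base plate
    if n=="top":
        hs=cv2.cvtColor(im,cv2.COLOR_RGB2HSV)
        reg=np.zeros(d.shape,bool); reg[170:275,165:315]=1
        m=reg&(P[...,2]>6); m=max(blobs(m),key=lambda b:b.sum())
        v,u=np.nonzero(m&(P[...,2]<20)); Q=np.array([at_z(n,a,c,12) for a,c in zip(u,v)])[:,:2]
        print("plate",cv2.minAreaRect(Q.astype(np.float32)))
        m=reg&(P[...,2]>40)&(P[...,2]<50);v,u=np.nonzero(max(blobs(m),key=lambda b:b.sum()));Q=np.array([at_z(n,a,c,45) for a,c in zip(u,v)])[:,:2];print("block",cv2.minAreaRect(Q.astype(np.float32)))
        reg[:]=0;reg[180:300,395:475]=1
        m=reg&(hs[...,1]<60)&(P[...,2]>-10);v,u=np.nonzero(max(blobs(m),key=lambda b:b.sum()));
        Q=P[v,u];print("tray",cv2.minAreaRect(np.array([at_z(n,a,c,28) for a,c in zip(u,v)])[:,:2].astype(np.float32)),np.percentile(Q[:,2],[5,50,95]))
    for l,(u,v),zz in {"top":[("jig",(260.5,221.7),0),("groove",(260.4,221.3),49.8),("stop",(231.1,220.8),50),("bridge",(238.5,219.2),70.5),("grip",(207,209.2),187),("tray",(432.5,240.1),4)],"side":[("jig",(281.8,238.5),0),("groove",(285.2,222.6),49.8),("stop",(273.7,212.7),50),("bridge",(275.9,209),70.5),("grip",(269.9,170.5),187),("tray",(335.2,354.3),4)]}[n]: print(l,at_z(n,u,v,zz).round(1))
E
```

```text
top bench z -0.4355934603803462 4.02105460233071Traceback (most recent call last):
  File "<stdin>", line 5, in <module>
  File "h.py", line 36, in rods
    v,u=np.nonzero(b); Q=np.array([at_z(n,a,c,zr) for a,c in zip(u,v)])[:,:2]
                                   ~~~~^^^^^^^^^^
  File "h.py", line 13, in at_z
    p,d=ray(n,u,v); return p+d*(z-p[2])/d[2]
        ~~~^^^^^^^
  File "h.py", line 9, in ray
    K,p,M,c=cal(n)
            ~~~^^^
  File "h.py", line 5, in cal
    c=arm.get_calibration(n); A=np.array(c["attitude"],float)
ValueError: time passes only in moves, steps and waits
```

```bash
python3 - <<'E'
s=open('h.py').read()
s=s.replace("def cal(n):","from functools import lru_cache\n@lru_cache\ndef cal(n):")
open('h.py','w').write(s)
E
cat > m0.py <<'E'
from h import *
for n in("top","side"):
    z=np.load(n+"0.npz");im,d=z["im"],z["d"];P=cloud(n,d)
    print(n)
    for r in rods(n,im,d,8,(200,800,-450,150)): print(r)
    for b in blobs(blue(im),8):
        q=P[b]; 
        if 300<q[:,0].mean()<700: print("blue",q.mean(0).round(1),b.sum(), np.argwhere(b).mean(0))
    if n=="top":
        hs=cv2.cvtColor(im,cv2.COLOR_RGB2HSV)
        reg=np.zeros(d.shape,bool); reg[170:275,165:315]=1
        m=reg&(P[...,2]>6); m=max(blobs(m),key=lambda b:b.sum())
        v,u=np.nonzero(m&(P[...,2]<20)); Q=np.array([at_z(n,a,c,12) for a,c in zip(u,v)])[:,:2]
        print("plate",cv2.minAreaRect(Q.astype(np.float32)))
        m=reg&(P[...,2]>40)&(P[...,2]<50);v,u=np.nonzero(max(blobs(m),key=lambda b:b.sum()));Q=np.array([at_z(n,a,c,45) for a,c in zip(u,v)])[:,:2];print("block",cv2.minAreaRect(Q.astype(np.float32)))
        reg[:]=0;reg[180:300,395:475]=1
        m=reg&(hs[...,1]<60)&(P[...,2]>-10);v,u=np.nonzero(max(blobs(m),key=lambda b:b.sum()));
        Q=P[v,u];print("tray",cv2.minAreaRect(np.array([at_z(n,a,c,28) for a,c in zip(u,v)])[:,:2].astype(np.float32)),np.percentile(Q[:,2],[5,50,95]))
    for l,(u,v),zz in {"top":[("jig",(260.5,221.7),0),("groove",(260.4,221.3),49.8),("stop",(231.1,220.8),50),("bridge",(238.5,219.2),70.5),("grip",(207,209.2),187),("tray",(432.5,240.1),4)],"side":[("jig",(281.8,238.5),0),("groove",(285.2,222.6),49.8),("stop",(273.7,212.7),50),("bridge",(275.9,209),70.5),("grip",(269.9,170.5),187),("tray",(335.2,354.3),4)]}[n]: print(l,at_z(n,u,v,zz).round(1))
E
python3 m0.py
```

```text
top
(array([ 635. , -201.3]), np.float64(90.0), 177, 18, 29, 0, np.float64(19.0))
(array([563.6,  68.2]), np.float64(69.8), 185, 150, 0, 30, np.float64(112.0))
(array([ 524.7, -195.7]), np.float64(92.3), 164, 15, 15, 0, np.float64(21.0))
blue [541.1 -15.2  55.7] 30 [217.43333333 292.43333333]
blue [ 454.4 -662.2   79.3] 116 [232.25862069 539.61206897]
blue [ 426.8 -635.7   19.4] 414 [246.79710145 521.41062802]
blue [496.8 -14.7  56. ] 28 [233.5        293.42857143]
plate ((543.4917602539062, 134.6982421875), (311.317138671875, 185.7644805908203), 87.99273681640625)
block ((587.7723388671875, 60.095787048339844), (120.69676208496094, 72.05675506591797), 88.99246978759766)
tray ((460.72027587890625, -398.4627380371094), (145.20701599121094, 241.074951171875), 85.320068359375) [-1.83339205  4.08499066 26.71878335]
jig [546.6  72.6   0. ]
groove [537.3  72.   49.8]
stop [543.7 151.3  50. ]
bridge [542.4 129.9  70.5]
grip [547.3 199.7 187. ]
tray [ 463.1 -400.5    4. ]
side
(array([562.5,  67.9]), np.float64(89.1), 121, 23, 0, 37, np.float64(56.0))
(array([515.8,  70.3]), np.float64(89.1), 125, 22, 0, 41, np.float64(58.0))
(array([ 635. , -196.3]), np.float64(90.7), 181, 22, 41, 0, np.float64(18.0))
(array([ 524.9, -200.6]), np.float64(93.2), 186, 22, 48, 0, np.float64(18.0))
(array([ 413.1, -176.2]), np.float64(-94.6), 183, 23, 39, 0, np.float64(18.0))
blue [540.3 -18.4  53.6] 37 [241.64864865 294.59459459]
blue [495.7 -16.9  53.3] 41 [245.48780488 281.58536585]
blue [ 448.8 -640.6   97. ] 136 [415.79411765 380.98529412]
jig [533.9  65.    0. ]
groove [554.   81.7  49.8]
stop [540.1 144.5  50. ]
bridge [544.9 136.6  70.5]
grip [551.8 198.2 187. ]
tray [ 472.3 -407.7    4. ]
```

```bash
cat > m1.py <<'E'
from h import *
for n in("top","side"):
    z=np.load(n+"0.npz");im,d=z["im"],z["d"];P=cloud(n,d);X,Y,Z=P[...,0],P[...,1],P[...,2]
    for x0 in(542,497):
        m=bright(im)&(abs(X-x0)<16)&(Y>0)&(Y<65)&(Z>48)&(Z<64)
        v,u=np.nonzero(m); Q=np.array([at_z(n,a,c,55) for a,c in zip(u,v)])
        ys=Q[:,1]; A=np.polyfit(ys-35,Q[:,0],1); print(n,"rod",x0,"x at y=35:",A[1].round(1),"slope deg",np.degrees(A[0]).round(2),m.sum(),np.ptp(Q[:,0]).round(1))
    m=(abs(X-543)<110)&(Y>100)&(Y<160)&(Z>64)&(Z<80)&bright(im)
    v,u=np.nonzero(max(blobs(m),key=lambda b:b.sum()));Q=np.array([at_z(n,a,c,70.5) for a,c in zip(u,v)])[:,:2].astype(np.float32);print(n,"bridge",cv2.minAreaRect(Q),Z[v,u].mean())
    h=cv2.cvtColor(im,cv2.COLOR_RGB2HSV); m=((h[...,0]<6)|(h[...,0]>174))&(h[...,1]>150)&(abs(X-545)<80)&(Y>150)&(Y<280)
    q=P[m]; print(n,"handle mean",q.mean(0).round(1),"z",np.percentile(q[:,2],[3,97]).round(0),"top",q[q[:,2]>np.percentile(q[:,2],85)].mean(0).round(1))
E
python3 m1.py
```

```text
top rod 542 x at y=35: 542.4 slope deg 1.55 120 15.1
top rod 497 x at y=35: 497.4 slope deg 0.49 124 14.7
top bridge ((497.07757568359375, 130.9929962158203), (19.169185638427734, 81.84650421142578), 89.2742691040039) 69.88318443786227
top handle mean [543.6 204.9 211.6] z [166. 225.] top [542.8 205.9 224. ]
side rod 542 x at y=35: 539.9 slope deg 1.13 54 13.8
side rod 497 x at y=35: 495.2 slope deg 2.75 60 14.5
side bridge ((473.24652099609375, 132.98329162597656), (21.9040470123291, 37.19499588012695), 86.76105499267578) 68.69111719646462
side handle mean [541.8 200.3 190.9] z [156. 221.] top [544.7 204.3 220.1]
```

Emit:
arm_command:
  slide:
    - [-45.1,-25.7,-2]
    - [-45.1,-25.7,-2]
    - [-45.1,-25.7,-2]
    - [-45.1,-25.7,-2]
    - [-45.1,-25.7,-2]
    - [-45.1,-25.7,-2]
    - [-45.1,-25.7,-2]
    - [-45.1,-25.7,-2]
  turn: [72.5,72.5,72.5,72.5,72.5,72.5,72.5,72.5]
  fingers: [5,5,5,5,5,5,5,5]
  newtons: 25

```text
t: 2.6
tool_pos: [532.8, 218.6, 270.0]
tool_rot: [2.243, 2.199, 0.001]
wrist_force: [1.0, 0.1, -0.3]
opening: 50.2
grasp_force: 0.0
```

```bash
cat >> h.py <<'E'
def hd(s=None):
    s=s or arm.state(); M=R.from_rotvec(s["tool_rot"]).as_matrix(); return np.array(s["tool_pos"]),np.degrees(np.arctan2(M[1,1],M[0,1])),M
def go(*targets):
    """from the present pose: cm shift and turn to each (x,y,z,heading of tool y)"""
    p,h,M=hd(); print("at",p.round(1),"heading",round(h,1))
    for x,y,z,w in targets:
        t=M.T@(np.array([x,y,z])-p)/10; print((x,y,z,w),"slide",t.round(2),"turn",round(h-w,1))
E
python3 -c "
from h import *
go((545,206,270,-1),(545,206,190,-1)); s=arm.state(); print(s['t'],s['joint_pos'].round(2),s['opening'],s['wrist_force'])"
```

```text
at [532.8 218.6 270. ] heading -1.1
(545, 206, 270, -1) slide [-1.23  1.24 -0.  ] turn -0.1
(545, 206, 190, -1) slide [-1.24  1.24  8.  ] turn -0.1
2.6 [-0.8   0.32  0.42  1.72 -0.14  1.13 -0.36] 50.151814989270555 [ 1.03434259  0.10295293 -0.34771858]
```

Emit:
arm_command:
  slide:
    - [-1.2,1.2,0]
    - [-1.2,1.2,4]
    - [-1.2,1.2,8]
    - [-1.2,1.2,8]
    - [-1.2,1.2,8]
    - [-1.2,1.2,8]
    - [-1.2,1.2,8]
  turn: [0,0,0,0,0,0,0]
  fingers: [5,5,5,5,0,0,0]
  newtons: 25

```text
t: 3.48
tool_pos: [545.7, 208.3, 191.7]
tool_rot: [2.24, 2.199, 0.008]
wrist_force: [5.3, 0.8, -2.6]
opening: 19.1
grasp_force: 26.3
```

```bash
python3 -c "
from h import *
s=arm.state(); print(s['t'],s['opening'],s['grasp_force'],s['wrist_force'],s['moment'])
o=np.array([542.5,71]);u=np.array([.0175,1])
go(*[(*(o+u*x),z,-1) for x,z in [(135,187),(159,183),(178,174),(201,155),(220,125),(227,93),(225,71)]])"
```

```text
3.475 19.12017206518362 26.293274760246277 [ 5.25804983  0.83105386 -2.5554531 ] [ 0.12677403 -0.85159437  0.01782193]
at [545.7 208.3 191.7] heading -1.1
(np.float64(544.8625), np.float64(206.0), 187, -1) slide [-0.23 -0.09  0.47] turn -0.1
(np.float64(545.2825), np.float64(230.0), 183, -1) slide [ 2.17 -0.09  0.88] turn -0.1
(np.float64(545.615), np.float64(249.0), 174, -1) slide [ 4.07 -0.1   1.78] turn -0.1
(np.float64(546.0175), np.float64(272.0), 155, -1) slide [ 6.36 -0.11  3.68] turn -0.1
(np.float64(546.35), np.float64(291.0), 125, -1) slide [ 8.26 -0.13  6.69] turn -0.1
(np.float64(546.4725), np.float64(298.0), 93, -1) slide [ 8.95 -0.15  9.89] turn -0.1
(np.float64(546.4375), np.float64(296.0), 71, -1) slide [ 8.75 -0.16 12.09] turn -0.1
```

Emit:
arm_command:
  slide:
    - [1.0,0,0.4]
    - [2.2,0,0.7]
    - [4.1,0,1.6]
    - [5.3,0,2.5]
    - [6.5,0,3.6]
    - [7.5,0,5.0]
    - [8.3,0,6.6]
    - [8.8,0,8.2]
  turn: [0,0,0,0,0,0,0,0]
  fingers: [0,0,0,0,0,0,0,0]

```text
t: 4.47
tool_pos: [547.4, 298.2, 110.0]
tool_rot: [2.24, 2.201, 0.011]
wrist_force: [3.8, 1.2, 3.7]
opening: 19.3
grasp_force: 24.8
```

Emit:
arm_command:
  slide:
    - [0.1,0,1.7]
    - [0,0,3.0]
    - [-0.1,0,4.0]
    - [-0.1,0,4.2]
    - [-0.1,0,4.2]
  turn: [0,0,0,0,0]
  fingers: [0,0,0,0,0]

```text
t: 5.1
tool_pos: [547.4, 297.2, 67.4]
tool_rot: [2.24, 2.201, 0.01]
wrist_force: [4.8, 4.5, -1.2]
opening: 19.5
grasp_force: 24.7
```

```bash
python3 -c "
from h import *
s=arm.state(); print(s['t'],s['opening'],s['grasp_force'],s['wrist_force'])
o=np.array([542.5,71]);u=np.array([.0175,1])
im,d=arm.capture('side');cv2.imwrite('pics/s1.png',cv2.resize(im[100:300,180:400,::-1],(770,700))[:600])
go((*(o+u*225),71,-1))"
```

```text
5.1 19.5224329129664 24.66538041830063 [ 4.77218992  4.52876019 -1.19383381]
at [547.4 297.2  67.4] heading -1.0
(np.float64(546.4375), np.float64(296.0), 71, -1) slide [-0.12 -0.09 -0.36] turn 0.0
```

View pics/s1.png

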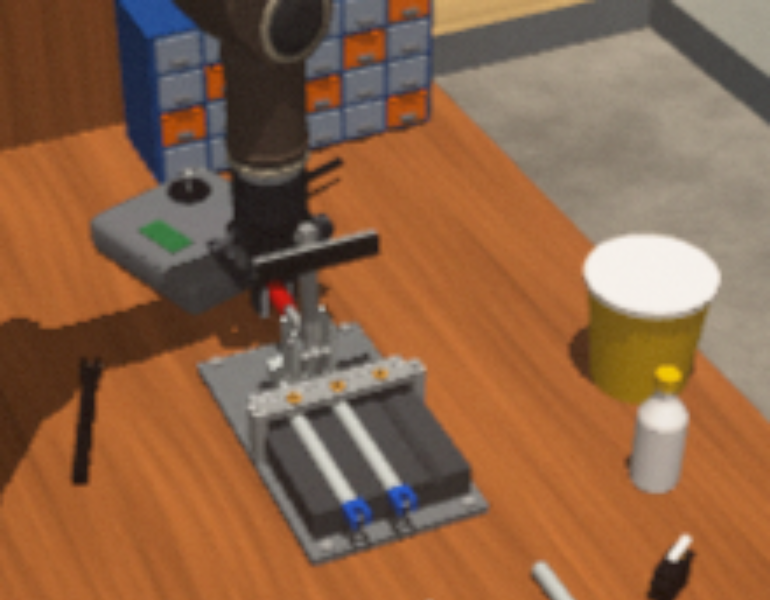

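Side view: the clamp arm is upright and back at about crop px (310,260), with the red handle down in the gripper. Both drilled rods are free in the grooves. Next I release the handle and go to the middle drilled rod.

Emit:
arm_command:
  slide:
    - [0,0,0]
    - [0,0,0]
    - [0,0,-6]
    - [0,0,-12]
    - [0,0,-18]
    - [0,0,-19.8]
    - [-6,0,-19.8]
    - [-12,0,-19.8]
  turn: [0,0,0,0,0,0,0,0]
  fingers: [5,5,5,5,5,3.2,3.2,3.2]

```text
t: 6.15
tool_pos: [542.1, 173.6, 262.9]
tool_rot: [-2.24, -2.203, 0.002]
wrist_force: [0.8, -1.0, 0.6]
opening: 31.9
grasp_force: 0.0
```

Emit:
arm_command:
  slide:
    - [-6,0,0]
    - [-12,0,0]
    - [-12.7,0,6]
    - [-12.7,0,12]
    - [-12.7,0,16]
    - [-12.7,0,16]
  turn: [0,0,0,0,0,0]
  fingers: [3.2,3.2,3.2,3.2,3.2,3.2]

```text
t: 6.9
tool_pos: [537.7, 47.2, 100.5]
tool_rot: [-2.239, -2.198, 0.01]
wrist_force: [-0.1, -0.2, 0.8]
opening: 32.2
grasp_force: 0.0
```

```bash
python3 -c "
from h import *
s=arm.state(); print(s['t'],s['opening'],s['wrist_force'])
go((543.1,51.5,65.5,-1.1))
im,d=arm.capture('side');P=cloud('side',d);print([P[b].mean(0).round(1) for b in blobs(blue(im),8)])
im,d=arm.capture('top');cv2.imwrite('pics/t1.png',cv2.resize(im[150:300,150:350,::-1],(800,600)))"
```

```text
6.9 32.17440147757422 [-0.13232209 -0.19633361  0.8271242 ]
at [537.7  47.2 100.5] heading -1.1
(543.1, 51.5, 65.5, -1.1) slide [0.45 0.55 3.49] turn 0.0
[array([831.4, 695.1, 198.3]), array([557.9, 689. , 198.3]), array([541.8, 639.1, 104. ]), array([541.9, 638.3,  52.8]), array([540.5, -17.9,  53.2]), array([495.1, -17.1,  53.2]), array([ 170.4, -459.7,   36.9]), array([ 448.9, -640.5,   96.8])]
```

View pics/t1.png

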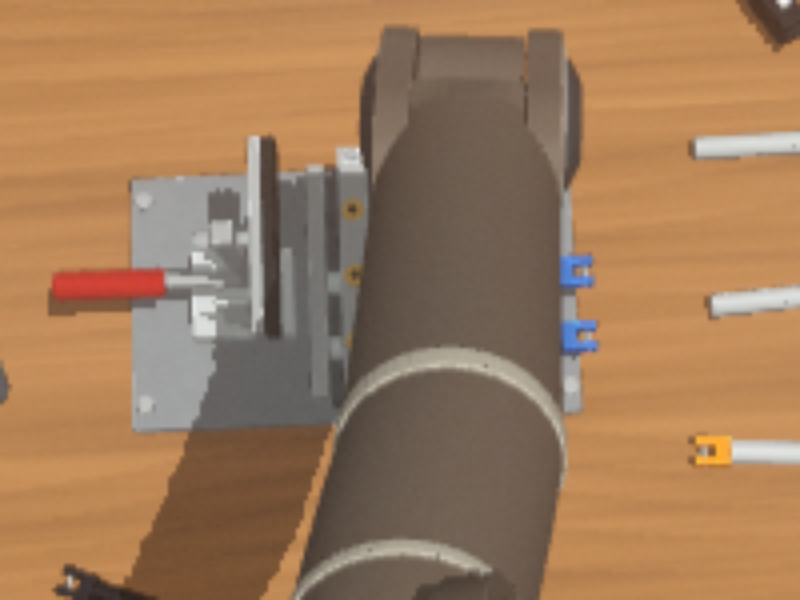

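Top crop: the red handle is down at (110,285), the clamp bar stands at (262,235), and the two blue forks are at (577,270) and (580,337). Next I grip the middle rod.

Emit:
arm_command:
  slide:
    - [0.4,0.5,1.5]
    - [0.4,0.5,3.5]
    - [0.4,0.5,3.5]
    - [0.4,0.5,3.5]
    - [0.4,0.5,3.5]
    - [0.4,0.5,3.5]
    - [0.4,0.5,3.5]
  turn: [0,0,0,0,0,0,0]
  fingers: [3.2,3.2,3.2,0,0,0,0]
  newtons: 50

```text
t: 7.88
tool_pos: [543.6, 51.8, 69.4]
tool_rot: [-2.239, -2.199, 0.003]
wrist_force: [-8.1, -0.6, 7.4]
opening: 13.2
grasp_force: 48.8
```

```bash
python3 -c "
from h import *
s=arm.state(); print(s['t'],s['opening'],s['grasp_force'],s['wrist_force'],s['moment'])
go((461,-399,90,-91))"
```

```text
7.875 13.184802471951796 48.81657600402832 [-8.11312461 -0.56988794  7.38558168] [ 0.04095361  1.92564053 -0.00769524]
at [543.6  51.8  69.4] heading -1.0
(461, -399, 90, -91) slide [-45.22  -7.44  -2.07] turn 90.0
```

Emit:
arm_command:
  slide:
    - [0,0,0]
    - [0,0,0]
    - [0,0,0]
    - [0,0,0]
  turn: [0,0,0,0]
  fingers: [3.2,3.2,3.2,3.2]

```text
t: 8.38
tool_pos: [545.8, 51.6, 68.7]
tool_rot: [2.242, 2.201, 0.0]
wrist_force: [0.2, 0.7, -0.9]
opening: 31.5
grasp_force: 0.0
```

```bash
python3 -c "
from h import *
s=arm.state(); print(s['t'],s['opening'],s['grasp_force'],s['wrist_force'],s['moment'])
go((543,51.5,61,-1.1))
for n in ('side','top'):
    im,d=arm.capture(n);P=cloud(n,d);print([P[b].mean(0).round(1) for b in blobs(blue(im),8) if abs(P[b].mean(0)[1])<60])"
```

```text
8.375 31.48470190232852 0.0 [ 0.24185987  0.69674812 -0.85809106] [-0.00582479 -0.04133824  0.00167899]
at [545.8  51.6  68.7] heading -1.1
(543, 51.5, 61, -1.1) slide [-0.02 -0.28  0.77] turn 0.0
[array([540.7, -16.3,  52.2]), array([495.5, -16.5,  52.9])]
[array([540.5, -15.4,  57.8]), array([495.9, -14.2,  56.4])]
```

Emit:
arm_command:
  slide:
    - [0,-0.3,0.5]
    - [0,-0.3,0.5]
    - [0,-0.3,0.5]
    - [0,-0.3,0.5]
    - [0,-0.3,0.5]
    - [0,-0.3,0.5]
  turn: [0,0,0,0,0,0]
  fingers: [3.2,3.2,0,0,0,0]
  newtons: 50

```text
t: 9.22
tool_pos: [543.4, 51.7, 64.6]
tool_rot: [2.241, 2.2, 0.003]
wrist_force: [-1.5, 0.7, 12.2]
opening: 13.7
grasp_force: 50.7
```

```bash
python3 -c "
from h import *
s=arm.state(); print(s['t'],s['opening'],s['grasp_force'],s['wrist_force'],s['moment'])
go((461,-399,90,-91))"
```

```text
9.225 13.739725600918314 50.677635321529806 [-1.50805041  0.73012446 12.23704877] [-0.0161567   0.34733121  0.05872366]
at [543.4  51.7  64.6] heading -1.1
(461, -399, 90, -91) slide [-45.21  -7.4   -2.59] turn 89.9
```

Emit:
arm_command:
  slide:
    - [-0.7,0,-0.1]
    - [-1.6,0,-0.1]
    - [-2.6,0,-0.1]
    - [-3.6,0,-0.1]
    - [-4.6,0,-0.1]
    - [-4.6,0,-0.1]
    - [-4.6,0,-1.5]
    - [-4.6,0,-3]
  turn: [0,0,0,0,0,0,0,0]
  fingers: [0,0,0,0,0,0,0,0]

```text
t: 10.22
tool_pos: [540.3, 5.7, 93.7]
tool_rot: [-2.24, -2.2, 0.004]
wrist_force: [0.6, -0.4, -1.9]
opening: 13.4
grasp_force: 48.9
```

```bash
python3 -c "
from h import *
s=arm.state(); print(s['t'],s['opening'],s['grasp_force'],s['wrist_force'],s['moment'])
go((461,-399,90,-91))
im,d=arm.capture('side');P=cloud('side',d);print([P[b].mean(0).round(1) for b in blobs(blue(im),8) if abs(P[b].mean(0)[1])<90])
cv2.imwrite('pics/s2.png',cv2.resize(im[150:300,200:400,::-1],(800,600)))"
```

```text
10.225 13.398234766922172 48.8509476184845 [ 0.55056204 -0.42571046 -1.86772455] [-0.03085375 -0.03793965 -0.062315  ]
at [540.3   5.7  93.7] heading -1.0
(461, -399, 90, -91) slide [-40.61  -7.19   0.41] turn 90.0
[array([495.4, -16.5,  52.5])]
```

View pics/s2.png

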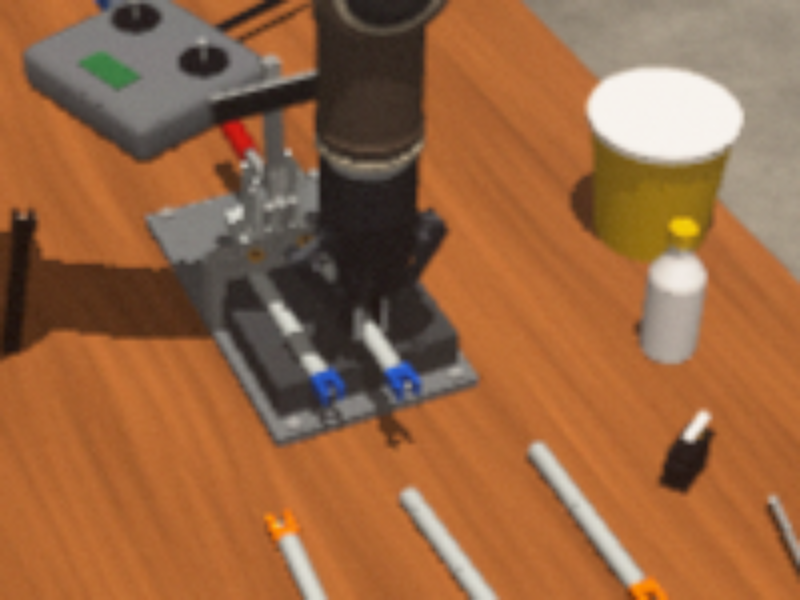

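Side crop: the middle rod is lifted in the gripper, with its blue fork at (402,378) and its shadow separate below. The other drilled rod is still in its groove. I now re-measure the tray.

```bash
cat >> h.py <<'E'
def tray(im,d,n="top"):
    P=cloud(n,d); h=cv2.cvtColor(im,cv2.COLOR_RGB2HSV); m=(h[...,1]<70)&(abs(P[...,0]-460)<180)&(abs(P[...,1]+400)<120)&(P[...,2]<34)
    b=max(blobs(m),key=lambda b:b.sum()); c=max(cv2.findContours(b.astype(np.uint8),cv2.RETR_EXTERNAL,cv2.CHAIN_APPROX_NONE)[0],key=len)[:,0]
    Q=np.array([at_z(n,u,v,28) for u,v in c])[:,:2].astype(np.float32)
    return cv2.minAreaRect(Q),cv2.boxPoints(cv2.minAreaRect(Q)).round(0).tolist()
E
python3 -c "
from h import *
im,d=arm.capture('top'); print(tray(im,d)); print(rods('top',im,d,8,(350,700,-320,-90)))
im,d=arm.capture('side'); print(rods('side',im,d,8,(350,700,-320,-90))); print(pix('side',(540,-62,77)), pix('side',(540,-62,57)))
go((451,-399,130,-91),(451,-380,60,-91))"
```

```text
(((460.6843566894531, -398.29937744140625), (145.40005493164062, 241.72760009765625), 85.40242004394531), [[334.0, -461.0], [575.0, -480.0], [587.0, -336.0], [346.0, -316.0]])
[(array([ 634.7, -194.1]), np.float64(89.6), 164, 17, 17, 0, np.float64(25.0)), (array([ 524.5, -194.5]), np.float64(92.3), 162, 16, 5, 0, np.float64(21.0))]
[(array([ 524.6, -200.6]), np.float64(93.2), 186, 22, 51, 0, np.float64(16.0)), (array([ 412.8, -179.2]), np.float64(-94.5), 179, 23, 32, 0, np.float64(17.0))]
(np.float64(300.78430425883994), np.float64(244.89523675210228)) (np.float64(300.6398248611472), np.float64(249.60316233381826))
at [541.9   6.1  94.5] heading -1.0
(451, -399, 130, -91) slide [-40.66  -8.37  -3.58] turn 90.0
(451, -380, 60, -91) slide [-38.76  -8.41   3.42] turn 90.0
```

Emit:
arm_command:
  slide:
    - [-5,-1,-3.6]
    - [-10,-2,-3.6]
    - [-15,-3.3,-3.6]
    - [-20,-4.5,-3.6]
    - [-25,-5.5,-3.6]
    - [-30,-6.5,-3.6]
    - [-35,-7.5,-3.6]
    - [-38,-8.3,-3.6]
  turn: [10,20,30,40,50,60,70,80]
  fingers: [0,0,0,0,0,0,0,0]

```text
t: 11.38
tool_pos: [450.5, -374.9, 129.4]
tool_rot: [3.132, 0.233, -0.001]
wrist_force: [0.6, -0.3, -2.6]
opening: 13.8
grasp_force: 51.8
```

Emit:
arm_command:
  slide:
    - [0,0,0]
    - [0,0,0]
    - [0,0,0]
  turn: [10,13.6,13.6]
  fingers: [0,0,0]

```text
t: 11.75
tool_pos: [451.6, -372.2, 128.9]
tool_rot: [-3.138, 0.126, 0.002]
wrist_force: [-0.8, 0.2, -1.3]
opening: 13.5
grasp_force: 51.8
```

```bash
python3 -c "
from h import *
s=arm.state(); print(s['t'],s['opening'],s['grasp_force'],s['joint_pos'].round(2))
go((452.7,-372.6,28.5,-94.6))"
```

```text
11.75 13.498003121248619 51.819705963134766 [-0.01  0.62  0.88  1.86 -0.59  0.95 -0.51]
at [ 451.6 -372.2  128.9] heading -94.6
(452.7, -372.6, 28.5, -94.6) slide [ 0.12  0.04 10.04] turn 0.0
```

Emit:
arm_command:
  slide:
    - [0.1,0,4]
    - [0.1,0,7.5]
    - [0.1,0,9.3]
    - [0.1,0,10]
    - [0.1,0,10.1]
    - [0.1,0,10.1]
    - [0.1,0,10.1]
    - [0.1,0,4]
  turn: [0,0,0,0,0,0,0,0]
  fingers: [0,0,0,0,0,2.8,2.8,2.8]

```text
t: 12.75
tool_pos: [451.4, -371.0, 87.4]
tool_rot: [-3.136, 0.126, 0.009]
wrist_force: [1.4, -1.2, 0.5]
opening: 28.1
grasp_force: 0.0
```

Emit:
arm_command:
  slide:
    - [0,0,-6]
    - [0,0,-10]
    - [0,0,-10]
  turn: [0,0,0]
  fingers: [3.2,3.2,3.2]

```text
t: 13.12
tool_pos: [454.1, -374.2, 193.3]
tool_rot: [3.136, -0.127, 0.009]
wrist_force: [-0.5, 0.3, -0.0]
opening: 32.2
grasp_force: 0.0
```

```bash
python3 -c "
from h import *
im,d=arm.capture('side');P=cloud('side',d); print([P[b].mean(0).round(1) for b in blobs(blue(im),8) if -600<P[b].mean(0)[1]<90])
cv2.imwrite('pics/s3.png',cv2.resize(im[210:410,200:460,::-1],(780,600)))
go((497.5,40,120,-1),(497.5,40,62.5,-1))"
```

```text
[array([495.5, -16.7,  53.1]), array([ 383.3, -368.5,   14.7]), array([ 172.2, -460.9,   37.7])]
at [ 453.5 -373.2  191.2] heading -94.6
(497.5, 40, 120, -1) slide [  1.02 -41.54   7.09] turn -93.6
(497.5, 40, 62.5, -1) slide [  1.   -41.55  12.84] turn -93.6
```

View pics/s3.png

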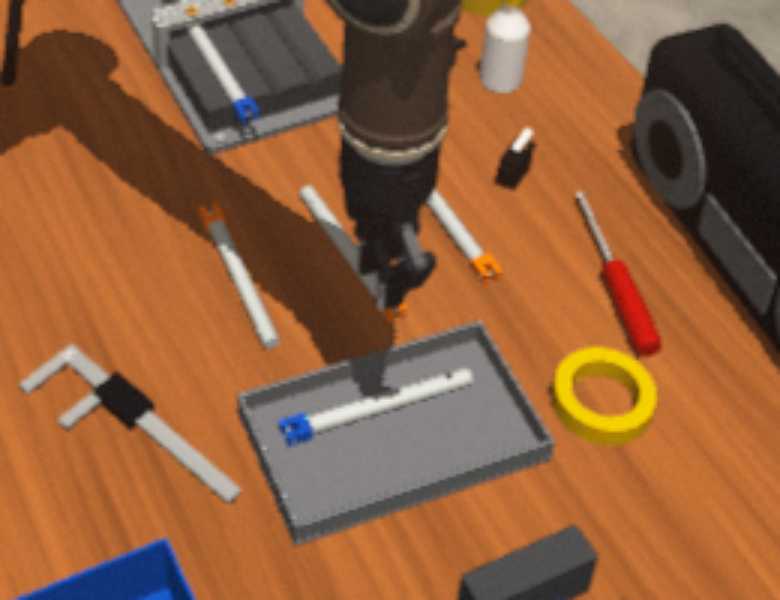

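Side crop: the blue rod lies flat in the tray from (295,428) to (470,378). The second drilled rod is still in its groove, fork at (245,108).

Emit:
arm_command:
  slide:
    - [0,-5,2]
    - [0,-10,4]
    - [0.2,-15,6]
    - [0.4,-20,7.1]
    - [0.6,-26,7.1]
    - [0.8,-32,7.1]
    - [1,-38,7.1]
    - [1,-42.7,7.1]
  turn: [-10,-20,-30,-40,-50,-60,-70,-80]
  fingers: [3,3,3,3,3,3,3,3]

```text
t: 14.18
tool_pos: [496.6, 54.8, 117.6]
tool_rot: [-2.478, -1.929, 0.002]
wrist_force: [1.0, -0.4, -0.2]
opening: 30.3
grasp_force: 0.0
```

Emit:
arm_command:
  slide:
    - [0,0,0]
    - [0,0,0]
    - [0,0,0]
    - [0,0,0]
  turn: [-10,-13.7,-13.7,-13.7]
  fingers: [3,3,3,3]

```text
t: 14.68
tool_pos: [497.0, 51.8, 118.0]
tool_rot: [-2.242, -2.2, 0.001]
wrist_force: [-1.0, -0.0, 0.5]
opening: 29.6
grasp_force: 0.0
```

```bash
python3 -c "
from h import *
go((497.9,52,63.5,-1.1))"
```

```text
at [497.   51.8 118. ] heading -1.1
(497.9, 52, 63.5, -1.1) slide [0.03 0.09 5.45] turn 0.0
```

Emit:
arm_command:
  slide:
    - [0,0.1,3]
    - [0,0.1,5]
    - [0,0.1,5.4]
    - [0,0.1,5.4]
    - [0,0.1,5.4]
    - [0,0.1,5.4]
    - [0,0.1,5.4]
    - [0,0.1,5.4]
  turn: [0,0,0,0,0,0,0,0]
  fingers: [3,3,3,3,0,0,0,0]
  newtons: 50

```text
t: 15.68
tool_pos: [498.4, 51.9, 65.2]
tool_rot: [-2.24, -2.202, -0.001]
wrist_force: [-2.9, -0.0, 6.6]
opening: 13.6
grasp_force: 48.9
```

Emit:
arm_command:
  slide:
    - [-0.7,0,-0.1]
    - [-1.6,0,-0.1]
    - [-2.6,0,-0.1]
    - [-3.6,0,-0.1]
    - [-4.6,0,-0.1]
    - [-4.6,0,-0.1]
    - [-4.6,0,-1.5]
    - [-4.6,0,-3]
  turn: [0,0,0,0,0,0,0,0]
  fingers: [0,0,0,0,0,0,0,0]

```text
t: 16.68
tool_pos: [497.8, 6.3, 95.6]
tool_rot: [-2.239, -2.203, -0.0]
wrist_force: [0.4, 0.6, -0.6]
opening: 13.6
grasp_force: 48.8
```

```bash
python3 -c "
from h import *
s=arm.state(); print(s['t'],s['opening'],s['grasp_force'],s['wrist_force'],s['moment'])
im,d=arm.capture('top'); print(tray(im,d)) 
im,d=arm.capture('side');print([np.argwhere(b).mean(0).round(1) for b in blobs(blue(im),8)],pix('side',(496,-63,77)))
go((447.3,-425,130,-94.6))"
```

```text
16.675 13.612769694458724 48.84564936161041 [ 0.41639941  0.58550015 -0.63106478] [-0.01827652  0.01985531  0.00908574]
(((460.6798095703125, -398.30670166015625), (145.40562438964844, 241.71873474121094), 85.40911865234375), [[334.0, -461.0], [575.0, -480.0], [587.0, -336.0], [346.0, -316.0]])
[array([ 91.6, 276.8]), array([120.1, 223.4]), array([130.1, 224.1]), array([246.8, 288. ]), array([352.3, 298.5]), array([409.2, 233.7]), array([415.8, 381. ])] (np.float64(287.97492894052806), np.float64(249.24441824157887))
at [499.    6.4  96.7] heading -0.9
(447.3, -425, 130, -94.6) slide [-43.21  -4.47  -3.39] turn 93.7
```

Emit:
arm_command:
  slide:
    - [-5,-0.5,-3.4]
    - [-11,-1,-3.4]
    - [-17,-1.6,-3.4]
    - [-23,-2.2,-3.4]
    - [-29,-2.8,-3.4]
    - [-34,-3.4,-3.4]
    - [-39,-4,-3.4]
    - [-43.4,-4.4,-3.4]
  turn: [10,20,30,40,50,60,70,80]
  fingers: [0,0,0,0,0,0,0,0]

```text
t: 17.77
tool_pos: [446.3, -428.8, 128.8]
tool_rot: [3.132, 0.239, 0.001]
wrist_force: [0.6, 0.1, -1.1]
opening: 13.8
grasp_force: 49.0
```

Emit:
arm_command:
  slide:
    - [0,0,0]
    - [0,0,0]
    - [0,0,0]
  turn: [10,13.7,13.7]
  fingers: [0,0,0]

```text
t: 18.15
tool_pos: [446.7, -426.8, 128.3]
tool_rot: [-3.139, 0.125, 0.001]
wrist_force: [0.3, 1.0, -1.1]
opening: 13.9
grasp_force: 49.1
```

```bash
python3 -c "
from h import *
s=arm.state(); print(s['t'],s['opening'],s['grasp_force'])
go((448.3,-427.4,28.5,-94.6))"
```

```text
18.15 13.8893560438336 49.07321333885193
at [ 446.7 -426.8  128.3] heading -94.6
(448.3, -427.4, 28.5, -94.6) slide [0.16 0.04 9.98] turn 0.0
```

Emit:
arm_command:
  slide:
    - [0.1,0,4]
    - [0.1,0,7.5]
    - [0.1,0,9.2]
    - [0.1,0,9.9]
    - [0.1,0,10]
    - [0.1,0,10]
    - [0.1,0,10]
    - [0.1,0,4]
  turn: [0,0,0,0,0,0,0,0]
  fingers: [0,0,0,0,0,2.8,2.8,2.8]

```text
t: 19.15
tool_pos: [446.2, -425.3, 86.2]
tool_rot: [-3.135, 0.126, 0.008]
wrist_force: [1.5, -0.2, 1.3]
opening: 27.9
grasp_force: 0.0
```

Emit:
arm_command:
  slide:
    - [0,0,-6]
    - [0,0,-8]
    - [0,0,-8]
  turn: [0,0,0]
  fingers: [4,4,4]

```text
t: 19.52
tool_pos: [448.1, -427.7, 170.0]
tool_rot: [3.138, -0.127, 0.005]
wrist_force: [0.4, 0.4, 0.0]
opening: 40.0
grasp_force: 0.0
```

```bash
cat > look.py <<'E'
from h import *
import sys
tag=sys.argv[1]
for n in("top","side"):
    im,d=arm.capture(n); np.savez(f"{n}_{tag}.npz",im=im,d=d); print(n); P=cloud(n,d)
    for r in rods(n,im,d,8,(330,720,-330,-90)): print("  rod",*r)
    for b in blobs(orange(im),4):
        q=P[b].mean(0)
        if 330<q[0]<720 and q[1]<120: print("  orange",q.round(1),b.sum())
    for b in blobs(blue(im),8):
        q=P[b].mean(0)
        if 330<q[0]<600 and -500<q[1]<50: print("  blue",q.round(1),b.sum())
    if n=="top":
        try: print("  tray",tray(im,d)[0])
        except Exception as e: print(e)
    v0,v1,u0,u1=(170,290,300,460) if n=="top" else (210,410,200,466)
    cv2.imwrite(f"pics/{n}_{tag}.png",cv2.resize(im[v0:v1,u0:u1,::-1],(800,600)))
E
python3 look.py b; python3 -c "
from h import *
go((635,-200,120,-1))"
```

```text
top
  rod [ 634.7 -196.2] 89.6 168 17 20 0 20.0
  orange [ 634.  -271.6   14.2] 20
  orange [ 640.4 -284.    13.8] 6
  blue [ 377.  -428.3   18.3] 16
  tray ((546.085205078125, -404.89691162109375), (145.2919921875, 68.14544677734375), 86.30188751220703)
side
  orange [ 635.1 -276.7   12.3] 43
  orange [ 684.3 -398.2    1.2] 9
  orange [ 649.9 -393.4   -1.3] 6
  orange [ 696.5 -443.8   16.7] 8
  orange [ 660.2 -465.7   -1.5] 7
  blue [ 383.4 -368.9   14.8] 73
  blue [ 378.3 -423.2   14.9] 79
at [ 447.4 -426.4  167.4] heading -94.6
(635, -200, 120, -1) slide [ 16.88 -24.07   4.76] turn -93.6
```

View pics/side_b.png

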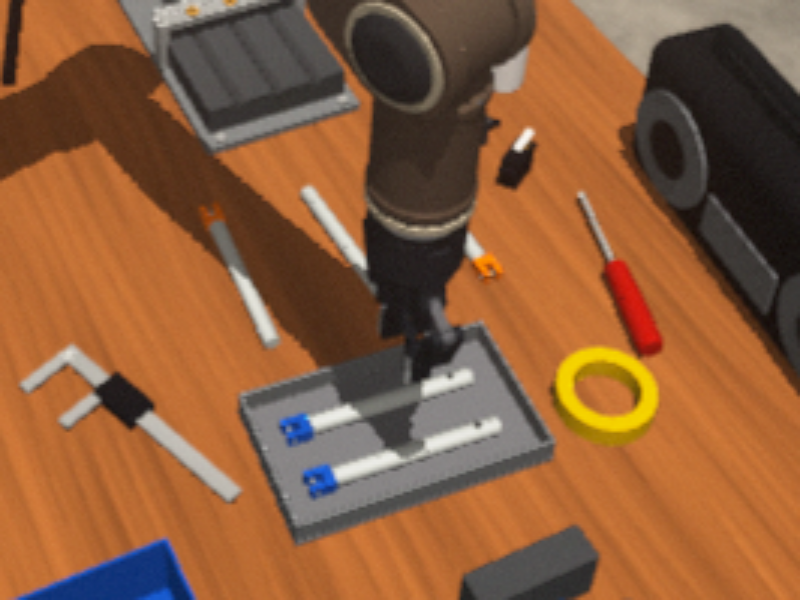

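Side crop: both blue rods lie flat in the tray, forks at (295,428) and (318,480). The real blanks are the bright rods with orange forks at (210,213) and (488,265), plus one behind the gripper at (305,190). The black rod at top left is the look-alike. Next I pick the far blank, A.

Emit:
arm_command:
  slide:
    - [2,-2.7,0.5]
    - [4,-5.4,1]
    - [6,-8,2]
    - [8,-11,3]
    - [10,-14,4]
    - [12,-17,5]
    - [14,-19,5.7]
    - [16,-22,5.7]
  turn: [-10,-20,-30,-40,-50,-60,-70,-80]
  fingers: [4,4,4,4,4,4,4,4]

```text
t: 20.62
tool_pos: [623.7, -220.3, 108.5]
tool_rot: [-2.479, -1.924, 0.004]
wrist_force: [0.1, -0.5, 0.1]
opening: 40.1
grasp_force: 0.0
```

Emit:
arm_command:
  slide:
    - [-1,-1.4,0]
    - [-1,-1.4,0]
    - [-1,-1.4,0]
  turn: [-10,-14.6,-14.6]
  fingers: [4,4,4]

```text
t: 21.0
tool_pos: [607.7, -226.7, 109.6]
tool_rot: [-2.221, -2.217, 0.001]
wrist_force: [0.2, 0.3, -0.3]
opening: 40.2
grasp_force: 0.0
```

```bash
python3 look.py c; python3 -c "
from h import *
go((635,-209,23.5,0))"
```

```text
top
  blue [ 384.7 -368.7   18.1] 41
  blue [ 380.  -422.4   18. ] 43
  tray ((460.60833740234375, -398.3813171386719), (145.5657501220703, 241.84921264648438), 85.40914154052734)
side
  rod [ 524.5 -201.8] 92.9 189 24 54 0 17.0
  rod [ 412.6 -179.2] -94.5 179 21 30 0 20.0
  rod [ 635.1 -248.8] 93.9 87 22 44 0 16.0
  orange [419.1 -98.9   9.3] 39
  orange [ 635.2 -276.    11.7] 44
  orange [ 527.5 -280.3   11.8] 54
  orange [ 681.7 -393.3   -2.2] 5
  orange [ 655.9 -392.    -2.2] 9
  orange [ 696.  -444.3   17.4] 8
  orange [ 584.5 -523.1  114.4] 10
  blue [ 378.1 -378.5   30.8] 72
  blue [ 368.9 -440.2   44.4] 79
at [ 608.2 -226.8  110.2] heading -0.2
(635, -209, 23.5, 0) slide [1.78 2.69 8.67] turn -0.2
```

Emit:
arm_command:
  slide:
    - [1.8,2.7,2]
    - [1.8,2.7,6]
    - [1.8,2.7,8.7]
    - [1.8,2.7,8.7]
    - [1.8,2.7,8.7]
    - [1.8,2.7,8.7]
    - [1.8,2.7,8.7]
    - [1.8,2.7,8.7]
  turn: [0,0,0,0,0,0,0,0]
  fingers: [4,4,4,4,0,0,0,0]
  newtons: 50

```text
t: 22.1
tool_pos: [636.5, -209.6, 25.9]
tool_rot: [2.221, 2.219, 0.002]
wrist_force: [-1.4, -0.1, 6.1]
opening: 13.6
grasp_force: 49.4
```

```bash
python3 -c "
from h import *
s=arm.state(); print(s['t'],s['opening'],s['grasp_force'],s['wrist_force'],s['moment'])
go((587.2,8.7,110,-1.1))"
```

```text
22.1 13.551674074055436 49.424652457237244 [-1.36694917 -0.14930616  6.05556756] [-0.05520215  0.15428244 -0.02723815]
at [ 636.5 -209.6   25.9] heading -0.1
(587.2, 8.7, 110, -1.1) slide [21.82 -4.94 -8.43] turn 1.0
```

Emit:
arm_command:
  slide:
    - [0,0,-4]
    - [0,0,-8.4]
    - [4,-1,-8.4]
    - [9,-2,-8.4]
    - [14,-3,-8.4]
    - [18,-4,-8.4]
    - [21.8,-4.9,-8.4]
    - [21.8,-4.9,-8.4]
  turn: [0,0,0,0,1,1,1,1]
  fingers: [0,0,0,0,0,0,0,0]

```text
t: 23.1
tool_pos: [586.1, 13.4, 108.3]
tool_rot: [-2.234, -2.206, -0.001]
wrist_force: [0.4, -0.6, -0.9]
opening: 13.1
grasp_force: 49.1
```

```bash
python3 -c "
from h import *
s=arm.state(); print(s['t'],s['opening'],s['grasp_force'],s['wrist_force'])
go((587.2,8.7,68.2,-1.1))
for n in('side','top'):
    im,d=arm.capture(n);P=cloud(n,d)
    for b in blobs(orange(im),8):
        q=P[b].mean(0)
        if 560<q[0]<620 and -150<q[1]<60: print(n,q.round(1),b.sum(),np.argwhere(b).mean(0))
    print(pix(n,(586,-60,92)))
cv2.imwrite('pics/t3.png',cv2.resize(im[150:300,180:380,::-1],(800,600)))
"
```

```text
23.1 13.132909904454971 49.069236516952515 [ 0.42816202 -0.62803496 -0.85301332]
at [586.1  13.4 108.3] heading -0.7
(587.2, 8.7, 68.2, -1.1) slide [-0.48  0.12  4.01] turn 0.4
side [587.8 -51.2  90.6] 37 [235.10810811 313.13513514]
(np.float64(313.96498589842327), np.float64(236.67297180091018))
top [576.3 -52.6 130.9] 41 [197.02439024 306.7804878 ]
(np.float64(308.44953745019507), np.float64(197.03413683973744))
```

View pics/t3.png

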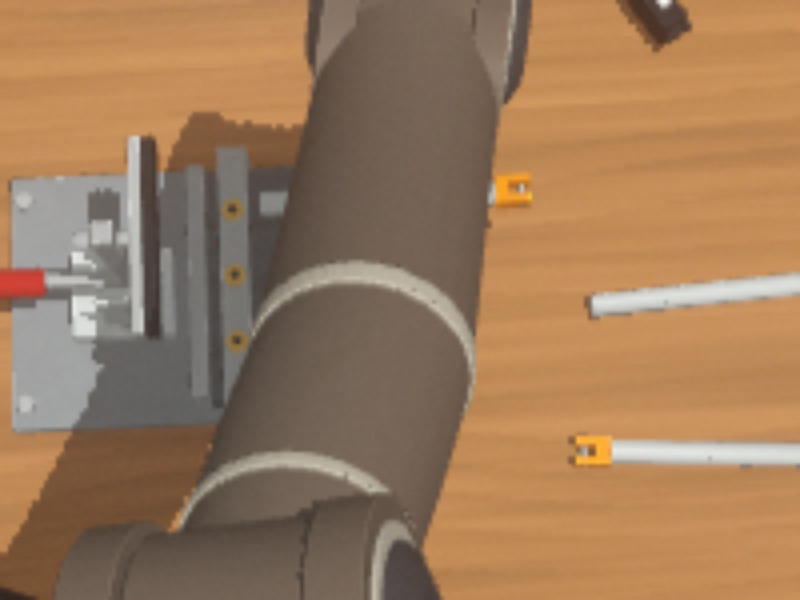

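Top crop: the blank is held over the free groove with its orange fork at (515,190). Its plain end at (268,203) is still short of the bridge.

Emit:
arm_command:
  slide:
    - [-0.5,0.1,1.5]
    - [-0.5,0.1,3]
    - [-0.5,0.1,3.6]
    - [-0.5,0.1,4]
    - [-0.5,0.1,4]
  turn: [0,0,0,0,0]
  fingers: [0,0,0,0,0]

```text
t: 23.82
tool_pos: [587.8, 3.6, 68.4]
tool_rot: [-2.242, -2.201, 0.0]
wrist_force: [1.1, -0.5, -1.3]
opening: 13.6
grasp_force: 49.1
```

```bash
python3 -c "
from h import *
s=arm.state(); print(s['t'],s['opening'],s['grasp_force'],s['wrist_force'],s['moment'])
go((588,54.7,68,-1.1))
im,d=arm.capture('side');P=cloud('side',d)
for b in blobs(orange(im),8):
        q=P[b].mean(0)
        if 560<q[0]<620 and -150<q[1]<60: print(q.round(1),b.sum())
"
```

```text
23.825 13.565914873965664 49.13591802120209 [ 1.05942535 -0.48247768 -1.30061719] [-0.02513037 -0.00313833  0.00419789]
at [587.8   3.6  68.4] heading -1.1
(588, 54.7, 68, -1.1) slide [ 5.11 -0.08  0.04] turn 0.0
[585.4 -66.2  53.9] 35
```

Emit:
arm_command:
  slide:
    - [0,0,0.1]
    - [0.8,0,0.1]
    - [1.7,0,0.1]
    - [2.6,0,0.1]
    - [3.5,0,0.1]
    - [4.3,0,0.1]
    - [5.1,0,0.1]
    - [5.1,0,0.1]
  turn: [0,0,0,0,0,0,0,0]
  fingers: [0,0,0,0,0,0,0,0]

```text
t: 24.88
tool_pos: [588.5, 50.6, 67.7]
tool_rot: [2.242, 2.196, -0.006]
wrist_force: [-3.3, -13.7, 5.0]
opening: 13.5
grasp_force: 49.6
```

```bash
python3 -c "
from h import *
s=arm.state(); print(s['t'],s['opening'],s['grasp_force'],s['wrist_force'],s['moment'])
go((588,54.7,68,-1.1))
im,d=arm.capture('side');P=cloud('side',d)
for b in blobs(orange(im),8):
        q=P[b].mean(0)
        if 560<q[0]<620 and -150<q[1]<60: print(q.round(1),b.sum())
"
```

```text
24.875 13.458831167594305 49.61116075515747 [ -3.34422231 -13.65077564   4.99824159] [-3.10103172  0.74249072  0.07663241]
at [588.5  50.6  67.7] heading -1.2
(588, 54.7, 68, -1.1) slide [ 0.4  -0.05 -0.03] turn -0.1
[586.  -18.   55.1] 30
```

Emit:
arm_command:
  slide:
    - [0,0,0]
    - [0,0,0]
    - [0,0,0]
    - [0,0,-3]
    - [0,0,-7]
    - [0,0,-7]
  turn: [0,0,0,0,0,0]
  fingers: [3,3,3,3,4,4]

```text
t: 25.68
tool_pos: [590.8, 55.5, 140.5]
tool_rot: [2.239, 2.2, 0.008]
wrist_force: [0.0, 0.1, -1.1]
opening: 40.0
grasp_force: 0.0
```

```bash
python3 look.py d; python3 -c "
from h import *
go((525,-211,110,2))"
```

```text
top
  rod [ 524.5 -195.7] 92.3 164 16 11 0 18.0
  orange [585.7 -17.2  55.9] 38
  orange [ 526.9 -272.9   13.6] 11
  orange [394.1 -88.7 211.4] 15
  blue [ 384.7 -368.8   17.7] 40
  blue [ 380.  -422.3   18.4] 43
  tray ((460.6843566894531, -398.29937744140625), (145.40005493164062, 241.72760009765625), 85.40242004394531)
side
  rod [ 524.6 -200.6] 93.2 186 22 51 0 19.0
  rod [ 412.9 -179.2] -94.6 179 23 33 0 18.0
  orange [586.2 -17.8  55.1] 29
  orange [ 419.  -100.3    9.9] 41
  orange [ 528.2 -279.5   12.4] 51
  orange [ 6.814e+02 -3.954e+02  4.000e-01] 6
  orange [ 651.4 -394.    -1.2] 11
  orange [ 696.  -450.1   15.9] 12
  orange [ 623.  -454.7   17.7] 5
  orange [ 659.9 -466.    -1. ] 7
  blue [ 383.5 -368.6   14.6] 72
  blue [ 378.  -423.7   15.7] 79
at [588.8  55.5 137.6] heading -1.0
(525, -211, 110, 2) slide [-26.76  -5.91   2.74] turn -3.0
```

Emit:
arm_command:
  slide:
    - [-6,-1.5,0]
    - [-12,-3,1]
    - [-18,-4.5,2]
    - [-24,-5.9,2.7]
    - [-26.8,-5.9,2.7]
    - [-26.8,-5.9,2.7]
    - [-26.8,-5.9,2.7]
  turn: [-1,-2,-3,-4,-4,-4,-4]
  fingers: [4,4,4,4,4,4,4]

```text
t: 26.65
tool_pos: [524.6, -210.8, 109.6]
tool_rot: [-2.161, -2.277, 0.0]
wrist_force: [0.2, -1.1, -0.4]
opening: 40.2
grasp_force: 0.0
```

```bash
python3 look.py e; python3 -c "
from h import *
go((525,-211,22.5,3))"
```

```text
top
  orange [587.4 -16.4  56.5] 30
  blue [ 384.9 -368.4   18.6] 43
  blue [ 379.9 -422.2   18.7] 43
  tray ((460.6625061035156, -398.297607421875), (145.40005493164062, 241.77145385742188), 85.40242004394531)
side
  rod [ 412.7 -179.2] -94.5 179 21 30 0 17.0
  rod [ 526.7 -239.9] 94.4 107 22 52 0 17.0
  orange [581.1 -15.9  56.2] 14
  orange [ 418.8 -100.1   10.4] 38
  orange [ 528.6 -279.    11.6] 52
  orange [ 657.2 -392.4   -1.2] 10
  orange [ 6.816e+02 -3.952e+02  1.000e-01] 4
  orange [ 695.8 -450.4   16.3] 12
  orange [ 6.582e+02 -4.660e+02 -4.000e-01] 8
  blue [ 378.3 -378.4   30.3] 73
  blue [ 378.2 -423.2   15. ] 79
at [ 525.  -210.2  109.9] heading 3.1
(525, -211, 22.5, 3) slide [-0.09  0.    8.74] turn 0.1
```

Emit:
arm_command:
  slide:
    - [0,0,5]
    - [0,0,8.7]
    - [0,0,8.7]
    - [0,0,8.7]
    - [0,0,8.7]
    - [0,0,8.7]
    - [0,0,8.7]
    - [0,0,8.7]
  turn: [0,0,0,0,0,0,0,0]
  fingers: [4,4,4,0,0,0,0,0]
  newtons: 50

```text
t: 27.75
tool_pos: [526.1, -212.1, 25.2]
tool_rot: [2.162, 2.277, 0.003]
wrist_force: [-0.3, 1.2, 8.0]
opening: 13.8
grasp_force: 49.5
```

```bash
python3 -c "
from h import *
s=arm.state(); print(s['t'],s['opening'],s['grasp_force'],s['wrist_force'],s['moment'])
go((542,7,110,-1.1))"
```

```text
27.75 13.811757904040649 49.51667010784149 [-0.33461997  1.23505343  7.97403193] [0.34514676 0.14073433 0.04477023]
at [ 526.1 -212.1   25.2] heading 3.0
(542, 7, 110, -1.1) slide [21.8   2.75 -8.48] turn 4.1
```

Emit:
arm_command:
  slide:
    - [0,0,-4]
    - [0,0,-8.5]
    - [4,0.5,-8.5]
    - [9,1,-8.5]
    - [14,1.7,-8.5]
    - [18,2.3,-8.5]
    - [21.8,2.8,-8.5]
    - [21.8,2.8,-8.5]
  turn: [0,0,1,2,3,4.1,4.1,4.1]
  fingers: [0,0,0,0,0,0,0,0]

```text
t: 28.75
tool_pos: [541.8, 11.1, 108.8]
tool_rot: [-2.237, -2.205, -0.002]
wrist_force: [0.5, -0.7, -1.0]
opening: 13.4
grasp_force: 49.1
```

```bash
cat > chk.py <<'E'
from h import *
s=arm.state(); print(s['t'],s['opening'].round(1),s['grasp_force'].round(1),s['wrist_force'].round(1),s['moment'].round(2))
for n in('side','top'):
    im,d=arm.capture(n);P=cloud(n,d)
    for b in blobs(orange(im),6):
        q=P[b].mean(0)
        if 450<q[0]<620 and -150<q[1]<60: print(n,"orange",q.round(1),b.sum())
E
python3 chk.py; python3 -c "
from h import *
go((542.1,6,67.3,-1.1))"
```

```text
at [541.8  11.1 108.8] heading -0.8
(542.1, 6, 67.3, -1.1) slide [-0.52  0.03  4.15] turn 0.3Traceback (most recent call last):
  File "chk.py", line 2, in <module>
    s=arm.state(); print(s['t'],s['opening'].round(1),s['grasp_force'].round(1),s['wrist_force'].round(1),s['moment'].round(2))
                                ^^^^^^^^^^^^^^^^^^
AttributeError: 'float' object has no attribute 'round'
```

Emit:
arm_command:
  slide:
    - [0,0,1.5]
    - [0,0,3]
    - [0,0,3.6]
    - [0,0,4.1]
    - [0,0,4.1]
  turn: [0,0,0,0,0]
  fingers: [0,0,0,0,0]

```text
t: 29.38
tool_pos: [542.2, 6.6, 67.5]
tool_rot: [2.244, 2.198, 0.001]
wrist_force: [1.9, -0.5, -0.8]
opening: 13.4
grasp_force: 49.1
```

```bash
sed -i "2s/.*/s=arm.state(); print({k:np.round(s[k],1) for k in ('t','opening','grasp_force','wrist_force','moment')})/" chk.py
python3 chk.py; python3 -c "
from h import *
go((542.9,54.7,67,-1.1))"
```

```text
{'t': np.float64(29.4), 'opening': np.float64(13.4), 'grasp_force': np.float64(49.1), 'wrist_force': array([ 1.9, -0.5, -0.8]), 'moment': array([-0.1, -0.3,  0. ])}
side orange [586.2 -17.5  54.5] 29
side orange [539.5 -58.9  52.5] 31
top orange [539.6 -59.4  55.7] 39
at [541.9   6.8  67.7] heading -1.2
(542.9, 54.7, 67, -1.1) slide [4.79 0.   0.07] turn -0.1
```

Emit:
arm_command:
  slide:
    - [0,0,0.1]
    - [0.8,0,0.1]
    - [1.7,0,0.1]
    - [2.6,0,0.1]
    - [3.4,0,0.1]
    - [4.1,0,0.1]
    - [4.7,0,0.1]
    - [4.7,0,0.1]
  turn: [0,0,0,0,0,0,0,0]
  fingers: [0,0,0,0,0,0,0,0]

```text
t: 30.48
tool_pos: [543.3, 51.3, 67.0]
tool_rot: [2.242, 2.195, -0.002]
wrist_force: [3.0, -12.6, 6.1]
opening: 13.5
grasp_force: 49.7
```

```bash
python3 chk.py; python3 -c "
from h import *
go((542.9,54.7,67,-1.1))"
```

```text
{'t': np.float64(30.5), 'opening': np.float64(13.5), 'grasp_force': np.float64(49.7), 'wrist_force': array([  3. , -12.6,   6.1]), 'moment': array([-2.7, -0.7,  0.2])}
side orange [586.2 -17.7  54.6] 30
side orange [541.  -15.3  53.4] 29
top orange [586.1 -17.7  54.7] 37
top orange [541.  -16.5  56.4] 38
at [543.3  51.3  67. ] heading -1.2
(542.9, 54.7, 67, -1.1) slide [ 0.34 -0.04  0.  ] turn -0.1
```

Emit:
arm_command:
  slide:
    - [0,0,0]
    - [0,0,0]
    - [0,0,0]
    - [0,0,-3]
    - [0,0,-8]
    - [-5,-2,-8]
    - [-10,-5,-8]
    - [-15,-8,-8]
  turn: [0,0,0,0,0,10,20,30]
  fingers: [2.8,2.8,2.8,2.8,4,4,4,4]

```text
t: 31.58
tool_pos: [458.5, -95.0, 146.7]
tool_rot: [-2.74, -1.537, -0.001]
wrist_force: [2.2, -0.9, -0.2]
opening: 39.8
grasp_force: 0.0
```

```bash
python3 chk.py; python3 -c "
from h import *
print(arm.state()['joint_pos'].round(2)); go((413.5,-168,120,-184.6))"
```

```text
{'t': np.float64(31.6), 'opening': np.float64(39.8), 'grasp_force': np.float64(0.0), 'wrist_force': array([ 2.2, -0.9, -0.2]), 'moment': array([-0.1, -0.1,  0. ])}
side orange [586.3 -17.3  54.2] 30
side orange [534.3 -35.2  70.1] 22
top orange [587.3 -16.1  55.5] 31
top orange [542.2 -17.1  55. ] 31
[-0.49  0.33  0.74  2.12 -0.31  0.8  -0.12]
at [455.8 -98.7 146.7] heading -31.8
(413.5, -168, 120, -184.6) slide [-8.12  0.06  2.67] turn 152.8
```

Emit:
arm_command:
  slide:
    - [-2,0,0]
    - [-4,0,1]
    - [-6,0,2]
    - [-8.1,0.1,2.7]
    - [-8.1,0.1,2.7]
    - [-8.1,0.1,2.7]
    - [-8.1,0.1,2.7]
    - [-8.1,0.1,2.7]
  turn: [10.5,21,31,41,51,61,71,81]
  fingers: [4,4,4,4,4,4,4,4]

```text
t: 32.67
tool_pos: [418.8, -163.2, 119.4]
tool_rot: [-3.081, 0.609, 0.0]
wrist_force: [-0.5, 0.9, 0.7]
opening: 40.0
grasp_force: 0.0
```

```bash
python3 chk.py; python3 -c "
from h import *
print(arm.state()['joint_pos'].round(2)); go((413.5,-168,120,-184.6))"
```

```text
{'t': np.float64(32.7), 'opening': np.float64(40.0), 'grasp_force': np.float64(0.0), 'wrist_force': array([-0.5,  0.9,  0.7]), 'moment': array([-0.,  0., -0.])}
side orange [585.9 -18.1  55. ] 30
side orange [534.7 -30.7  68.2] 27
top orange [587.6 -15.4  55.4] 27
top orange [541.1 -10.7  56.5] 15
top orange [547.9 -23.9  57.3] 6
[-0.57  0.49  1.09  2.19 -0.61  0.81 -1.05]
at [ 418.7 -163.3  119.2] heading -112.2
(413.5, -168, 120, -184.6) slide [-0.31  0.63 -0.08] turn 72.4
```

Emit:
arm_command:
  slide:
    - [0,0,0]
    - [0,0,0]
    - [0,0.3,0]
    - [-0.3,0.6,0]
    - [-0.3,0.6,0]
    - [-0.3,0.6,0]
    - [-0.3,0.6,0]
    - [-0.3,0.6,0]
  turn: [10,20,30,40,50,60,70,72.4]
  fingers: [4,4,4,4,4,4,4,4]

```text
t: 33.78
tool_pos: [413.4, -168.2, 119.2]
tool_rot: [2.134, -2.304, -0.001]
wrist_force: [1.3, 0.2, -0.4]
opening: 40.3
grasp_force: 0.0
```

```bash
python3 look.py f; python3 -c "
from h import *
print(arm.state()['joint_pos'].round(2)); go((413.5,-168,22.5,-184.6))"
```

```text
top
  orange [587.2 -15.8  56. ] 29
  orange [541.5 -11.1  56.3] 17
  orange [548.9 -26.8  54.1] 4
  blue [ 384.9 -368.5   17.9] 44
  blue [ 380.  -422.4   18. ] 43
  tray ((460.6147766113281, -398.301513671875), (145.40562438964844, 241.84922790527344), 85.40913391113281)
side
  orange [586.3 -17.5  54.9] 28
  orange [531.1 -30.6  74.1] 18
  orange [ 6.805e+02 -3.944e+02 -3.000e-01] 5
  orange [ 690.9 -409.     6.1] 6
  orange [ 651.5 -393.9   -1.3] 11
  orange [ 696.4 -449.7   15.2] 12
  orange [ 678.5 -482.9   22.5] 4
  orange [ 639.7 -461.6    3.5] 5
  orange [ 660.4 -465.6   -1.8] 7
  blue [ 378.3 -378.3   30.5] 72
  blue [ 378.2 -423.2   15. ] 79
[-0.68  0.72  1.38  2.2  -0.88  0.99 -2.  ]
at [ 413.4 -168.3  119.3] heading 175.7
(413.5, -168, 22.5, -184.6) slide [-0.03 -0.01  9.68] turn 360.3
```

View pics/side_f.png

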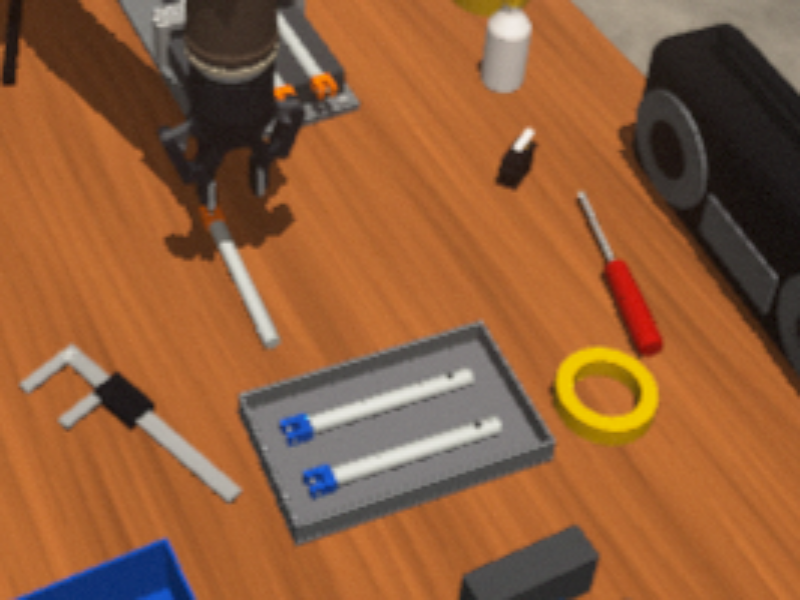

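Side crop: blank C has not moved. Its fork is at (210,213) and its plain end at (268,338), under the fingers. I go down and grip.

Emit:
arm_command:
  slide:
    - [0,0,4]
    - [0,0,8]
    - [0,0,9.7]
    - [0,0,9.7]
    - [0,0,9.7]
    - [0,0,9.7]
    - [0,0,9.7]
    - [0,0,9.7]
  turn: [0,0,0,0,0,0,0,0]
  fingers: [4,4,4,4,0,0,0,0]
  newtons: 50

```text
t: 34.88
tool_pos: [414.0, -168.8, 23.4]
tool_rot: [-2.133, 2.306, -0.002]
wrist_force: [-1.2, 0.0, 7.0]
opening: 13.5
grasp_force: 48.7
```

```bash
python3 chk.py; python3 -c "
from h import *
print(arm.state()['joint_pos'].round(2)); go((460,-95,110,-35))"
```

```text
{'t': np.float64(34.9), 'opening': np.float64(13.5), 'grasp_force': np.float64(48.7), 'wrist_force': array([-1.2,  0. ,  7. ]), 'moment': array([0. , 0.3, 0. ])}
side orange [586.1 -17.9  55.3] 28
side orange [538.  -24.   61.7] 28
top orange [574.7 -12.8 109.1] 27
top orange [541.4 -11.5  54.9] 18
[-0.47  0.74  1.02  2.25 -1.02  0.74 -1.94]
at [ 414.  -168.8   23.5] heading 175.5
(460, -95, 110, -35) slide [-7.71 -4.02 -8.65] turn 210.5
```

Emit:
arm_command:
  slide:
    - [0,0,-4]
    - [0,0,-8.7]
    - [0,0,-9]
    - [0,0,-9]
    - [0,0,-9]
    - [0,0,-9]
    - [0,0,-9]
    - [0,0,-9]
  turn: [0,0,-10,-20,-30,-40,-50,-60]
  fingers: [0,0,0,0,0,0,0,0]

```text
t: 35.98
tool_pos: [413.4, -168.5, 112.9]
tool_rot: [3.003, -0.923, 0.0]
wrist_force: [-0.8, -0.3, -0.7]
opening: 13.7
grasp_force: 49.5
```

Emit:
arm_command:
  slide:
    - [0,0,0]
    - [0,0,0]
    - [0,0,0]
    - [0,0,0]
    - [0,0,0]
    - [0,0,0]
    - [0,0,0]
    - [0,0,0]
  turn: [-10,-20,-30,-40,-50,-60,-70,-80]
  fingers: [0,0,0,0,0,0,0,0]

```text
t: 36.98
tool_pos: [413.2, -168.7, 112.8]
tool_rot: [2.894, 1.223, -0.001]
wrist_force: [-0.6, 0.3, -1.1]
opening: 13.5
grasp_force: 49.5
```

```bash
python3 chk.py; python3 -c "
from h import *
print(arm.state()['joint_pos'].round(2)); go((497,6,110,-1.1))"
```

```text
{'t': np.float64(37.0), 'opening': np.float64(13.5), 'grasp_force': np.float64(49.5), 'wrist_force': array([-0.6,  0.3, -1.1]), 'moment': array([-0., -0., -0.])}
side orange [586.  -18.   54.9] 30
side orange [517.9 -63.4 102.7] 30
top orange [587.  -14.8  56.8] 26
top orange [542.  -11.3  56.1] 17
[-0.22  0.34  0.6   2.19 -0.29  0.7  -0.19]
at [ 413.2 -168.7  112.8] heading -44.4
(497, 6, 110, -1.1) slide [18.34 -6.25  0.28] turn -43.3
```

Emit:
arm_command:
  slide:
    - [3,-1,0]
    - [6,-2,0]
    - [9,-3,0]
    - [12,-4.2,0]
    - [15,-5.2,0]
    - [18.3,-6.3,0]
    - [18.3,-6.3,0]
    - [18.3,-6.3,0]
  turn: [-8,-16,-24,-32,-40,-43.3,-43.3,-43.3]
  fingers: [0,0,0,0,0,0,0,0]

```text
t: 38.08
tool_pos: [496.4, 5.5, 112.4]
tool_rot: [-2.249, -2.194, 0.002]
wrist_force: [-0.4, -1.2, -1.3]
opening: 13.5
grasp_force: 49.5
```

```bash
python3 chk.py; python3 -c "
from h import *
go((497,6,65.9,-1.1))"
```

```text
{'t': np.float64(38.1), 'opening': np.float64(13.5), 'grasp_force': np.float64(49.5), 'wrist_force': array([-0.4, -1.2, -1.3]), 'moment': array([-0.1,  0. , -0. ])}
side orange [586.4 -17.5  54.8] 29
side orange [515.5 -39.8  80. ] 62
at [496.4   5.  112.5] heading -1.4
(497, 6, 65.9, -1.1) slide [0.11 0.06 4.66] turn -0.3
```

Emit:
arm_command:
  slide:
    - [0,0.1,1.5]
    - [0,0.1,3]
    - [0,0.1,4]
    - [0,0.1,4.6]
    - [0,0.1,4.6]
  turn: [-0.3,-0.3,-0.3,-0.3,-0.3]
  fingers: [0,0,0,0,0]

```text
t: 38.8
tool_pos: [497.8, 5.9, 66.1]
tool_rot: [-2.24, -2.202, 0.001]
wrist_force: [1.1, 1.1, -0.4]
opening: 14.1
grasp_force: 49.6
```

```bash
python3 chk.py; python3 -c "
from h import *
go((498,54.7,65.5,-1.1))"
```

```text
{'t': np.float64(38.8), 'opening': np.float64(14.1), 'grasp_force': np.float64(49.6), 'wrist_force': array([ 1.1,  1.1, -0.4]), 'moment': array([-0.1,  0. ,  0. ])}
side orange [586.1 -17.7  54.7] 30
side orange [523.1 -52.8  91.4] 30
side orange [495.  -59.6  55.7] 33
at [498.    6.   66.6] heading -1.0
(498, 54.7, 65.5, -1.1) slide [ 4.87 -0.08  0.11] turn 0.1
```

Emit:
arm_command:
  slide:
    - [0,0,0.1]
    - [0.8,0,0.1]
    - [1.7,0,0.1]
    - [2.6,0,0.1]
    - [3.4,0,0.1]
    - [4.1,0,0.1]
    - [4.7,0,0.1]
    - [4.7,0,0.1]
  turn: [0,0,0,0,0,0,0,0]
  fingers: [0,0,0,0,0,0,0,0]

```text
t: 39.9
tool_pos: [498.4, 49.3, 65.3]
tool_rot: [2.241, 2.198, -0.005]
wrist_force: [-0.7, -12.0, 0.9]
opening: 13.9
grasp_force: 49.7
```

```bash
python3 chk.py; python3 -c "
from h import *
go((498,54.7,65.5,-1.1))"
```

```text
{'t': np.float64(39.9), 'opening': np.float64(13.9), 'grasp_force': np.float64(49.7), 'wrist_force': array([ -0.7, -12. ,   0.9]), 'moment': array([-2.8,  0.2,  0.1])}
side orange [585.8 -18.2  55.2] 30
side orange [540.8 -16.7  54.7] 30
side orange [480.4 -48.7  88.7] 32
top orange [548.8 -25.4  54.8] 6
top orange [534.1 -20.   54. ] 10
top orange [502.8 -17.9  56.3] 13
top orange [489.3 -18.1  55.6] 9
at [498.4  49.3  65.4] heading -1.1
(498, 54.7, 65.5, -1.1) slide [ 0.54 -0.05 -0.02] turn -0.0
```

Emit:
arm_command:
  slide:
    - [0,0,0]
    - [0,0,0]
    - [0,0,0]
    - [0,0,-3]
    - [0,0,-8]
    - [0,0,-13]
    - [0,0,-18]
    - [0,0,-20]
  turn: [0,0,0,0,0,0,0,0]
  fingers: [2.8,2.8,2.8,2.8,4,4,4,5]

```text
t: 41.0
tool_pos: [499.8, 53.5, 268.8]
tool_rot: [2.238, 2.202, 0.007]
wrist_force: [0.7, 0.6, -0.8]
opening: 49.8
grasp_force: 0.0
```

Emit:
arm_command:
  slide:
    - [5,1,0]
    - [11,2,0]
    - [17,3,0]
    - [22,4,0]
    - [24.6,4.4,0]
    - [24.6,4.4,0]
    - [24.6,4.4,0]
  turn: [0,0,0,0,0,0,0]
  fingers: [5,5,5,5,5,5,5]

```text
t: 41.88
tool_pos: [546.7, 297.3, 265.4]
tool_rot: [2.24, 2.202, -0.001]
wrist_force: [-0.9, 0.4, 0.5]
opening: 50.0
grasp_force: 0.0
```

```bash
python3 chk.py; python3 look.py g >/dev/null; python3 -c "
from h import *
z=np.load('side_g.npz')['im']; t=np.load('top_g.npz')['im']
cv2.imwrite('pics/g2.png',cv2.resize(np.hstack([z[170:290,200:300],t[170:290,200:300]])[:,:,::-1],(800,480)))
go((547.4,297,69,-1.1))
z=np.load('top_g.npz'); print(tray(z['im'],z['d'])[0]); P=cloud('top',z['d']); print([P[b].mean(0).round(1) for b in blobs(blue(z['im']),8)])"
```

```text
{'t': np.float64(41.9), 'opening': np.float64(50.0), 'grasp_force': np.float64(0.0), 'wrist_force': array([-0.9,  0.4,  0.5]), 'moment': array([-0., -0., -0.])}
side orange [585.9 -18.   55.1] 29
side orange [540.3 -17.4  55. ] 29
side orange [495.2 -16.1  54.8] 30
top orange [588.6 -16.2  54.9] 26
top orange [540.6 -11.3  55.1] 17
top orange [495.6  -9.9  54.6] 13
at [547.  297.1 265.9] heading -1.0
(547.4, 297, 69, -1.1) slide [-1.000e-02  3.000e-02  1.969e+01] turn 0.1
((460.6843566894531, -398.29937744140625), (145.40005493164062, 241.72760009765625), 85.40242004394531)
[array([698.2, 675.1, 193.4]), array([ 452.6, -656.3,   91.2]), array([ 425.2, -634.9,   22.5]), array([ 384.9, -368.6,   18. ]), array([ 380. , -422.4,   17.8]), array([ 198.9, -667.9,   68.3]), array([ 146.4, -506. ,   24.5])]
```

View pics/g2.png

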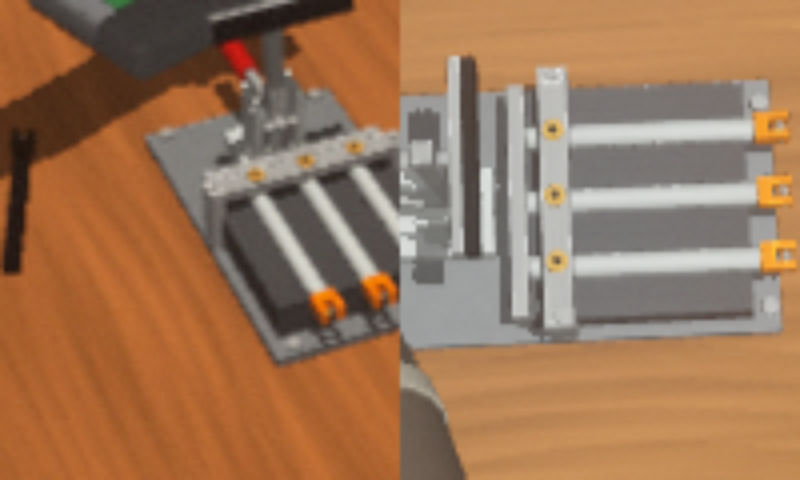

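Combined crop: all three orange-fork blanks lie in their grooves, each with its plain end at the stop (top view right half, rods at rows 130, 193 and 262). I now take the handle.

Emit:
arm_command:
  slide:
    - [0,0,6]
    - [0,0,12]
    - [0,0,17]
    - [0,0,19.6]
    - [0,0,19.6]
    - [0,0,19.6]
    - [0,0,19.6]
    - [0,0,19.6]
  turn: [0,0,0,0,0,0,0,0]
  fingers: [5,5,5,5,5,0,0,0]
  newtons: 30

```text
t: 43.08
tool_pos: [547.5, 298.6, 71.0]
tool_rot: [2.239, 2.203, 0.004]
wrist_force: [0.2, -0.1, 0.9]
opening: 19.5
grasp_force: 29.3
```

```bash
python3 chk.py|head -1; python3 -c "
from h import *
o=np.array([543.2,71.5]);u=np.array([.0185,1])
go(*[(*(o+u*x),z,-1) for x,z in [(225,71),(227,93),(220,125),(201,155),(178,174),(159,183),(135,187)]])"
```

```text
{'t': np.float64(43.1), 'opening': np.float64(19.5), 'grasp_force': np.float64(29.3), 'wrist_force': array([ 0.2, -0.1,  0.9]), 'moment': array([-0., -0.,  0.])}
at [547.5 298.5  70.6] heading -1.0
(np.float64(547.3625000000001), np.float64(296.5), 71, -1) slide [-0.2  -0.01 -0.04] turn 0.0
(np.float64(547.3995), np.float64(298.5), 93, -1) slide [-0.   -0.   -2.24] turn 0.0
(np.float64(547.2700000000001), np.float64(291.5), 125, -1) slide [-0.7   0.   -5.45] turn 0.0
(np.float64(546.9185), np.float64(272.5), 155, -1) slide [-2.6   0.   -8.45] turn 0.0
(np.float64(546.493), np.float64(249.5), 174, -1) slide [ -4.89   0.   -10.35] turn 0.0
(np.float64(546.1415000000001), np.float64(230.5), 183, -1) slide [ -6.79  -0.   -11.25] turn 0.0
(np.float64(545.6975), np.float64(206.5), 187, -1) slide [ -9.19  -0.   -11.65] turn 0.0
```

Emit:
arm_command:
  slide:
    - [0.2,0,-1.2]
    - [0.2,0,-2.4]
    - [0,0,-4]
    - [-0.6,0,-5.6]
    - [-1.4,0,-7.1]
    - [-2.5,0,-8.6]
    - [-3.6,0,-9.6]
    - [-4.8,0,-10.5]
  turn: [0,0,0,0,0,0,0,0]
  fingers: [0,0,0,0,0,0,0,0]

```text
t: 44.18
tool_pos: [546.5, 250.0, 175.4]
tool_rot: [2.24, 2.203, 0.003]
wrist_force: [7.1, -0.0, -9.8]
opening: 19.0
grasp_force: 38.3
```

Emit:
arm_command:
  slide:
    - [-1,0,-0.5]
    - [-2,0,-0.9]
    - [-3,0,-1.1]
    - [-4,0,-1.3]
    - [-4.6,0,-1.3]
    - [-5,0,-1.3]
    - [-5,0,-1.3]
  turn: [0,0,0,0,0,0,0]
  fingers: [0,0,0,0,0,0,0]

```text
t: 45.05
tool_pos: [545.7, 202.0, 188.8]
tool_rot: [-2.238, -2.204, -0.006]
wrist_force: [5.1, 3.3, -1.2]
opening: 19.3
grasp_force: 36.9
```

```bash
python3 chk.py; python3 -c "
from h import *
go((545.7,206.5,189,-1))"
```

```text
{'t': np.float64(45.0), 'opening': np.float64(19.3), 'grasp_force': np.float64(36.9), 'wrist_force': array([ 5.1,  3.3, -1.2]), 'moment': array([ 1. , -1. , -0.1])}
side orange [586.1 -17.7  54.8] 30
side orange [540.3 -17.5  55.1] 29
side orange [495.4 -16.2  54.5] 31
top orange [586.7 -12.2  56.1] 18
top orange [538.  -10.3  55.4] 7
top orange [496.2  -9.2  57.4] 9
at [545.7 201.9 188.8] heading -0.9
(545.7, 206.5, 189, -1) slide [ 0.46 -0.01 -0.02] turn 0.1
```

Emit:
arm_command:
  slide:
    - [-0.3,0,0]
    - [-0.6,0,0]
    - [-0.8,0,0]
    - [-0.8,0,0]
  turn: [0,0,0,0]
  fingers: [0,0,0,0]

```text
t: 45.65
tool_pos: [545.6, 197.7, 188.8]
tool_rot: [-2.234, -2.205, -0.012]
wrist_force: [6.8, 13.3, -5.5]
opening: 19.1
grasp_force: 36.6
```

```bash
cat > hand.py <<'E'
from h import *
import sys
for n in("top","side"):
    im,d=arm.capture(n);P=cloud(n,d);h=cv2.cvtColor(im,cv2.COLOR_RGB2HSV)
    m=((h[...,0]<6)|(h[...,0]>174))&(h[...,1]>150)&(abs(P[...,0]-545)<80)&(P[...,1]>120)&(P[...,1]<330)
    q=P[m]
    if len(q)<10: print(n,len(q)); continue
    lo,hi=np.percentile(q[:,2],[20,80]); print(n,len(q),"z",np.percentile(q[:,2],[3,97]).round(0),"low",q[q[:,2]<lo].mean(0).round(1),"high",q[q[:,2]>hi].mean(0).round(1))
    cv2.imwrite(f"pics/h_{n}_{sys.argv[1]}.png",cv2.resize(im[120:270,200:350,::-1] if n=="side" else im[150:300,150:300,::-1],(600,600)))
E
python3 chk.py|head -1; python3 hand.py 1;  python3 -c "
from h import *
go((545.7,206.5,189,-1))"
```

```text
{'t': np.float64(45.6), 'opening': np.float64(19.1), 'grasp_force': np.float64(36.6), 'wrist_force': array([ 6.8, 13.3, -5.5]), 'moment': array([ 3. , -1.4, -0.2])}
top 0
side 81 z [153. 232.] low [541.5 196.3 158.5] high [542.7 191.7 224. ]
at [545.6 197.7 188.8] heading -0.7
(545.7, 206.5, 189, -1) slide [ 0.88 -0.   -0.01] turn 0.3
```

Emit:
arm_command:
  slide:
    - [0.4,0,0]
    - [0.4,0,0]
    - [0.4,0,0]
    - [0.4,0,-4]
    - [0.4,0,-9]
    - [0.4,0,-11]
    - [-4,-8,-11]
    - [-8,-14,-11]
  turn: [0,0,0,0,0,0,0,0]
  fingers: [5,5,5,5,5,5,5,5]

```text
t: 46.85
tool_pos: [435.0, 133.5, 297.2]
tool_rot: [2.24, 2.203, -0.002]
wrist_force: [0.5, -0.3, 1.7]
opening: 50.0
grasp_force: 0.0
```

Emit:
arm_command:
  slide:
    - [-5,-5,0]
    - [-10,-8,0]
    - [-15,-8,0]
    - [-15,-8,0]
  turn: [0,0,0,0]
  fingers: [5,5,5,5]

```text
t: 47.35
tool_pos: [352.9, -17.4, 297.9]
tool_rot: [-2.246, -2.196, -0.003]
wrist_force: [-0.0, 1.9, -0.3]
opening: 50.1
grasp_force: 0.0
```

```bash
python3 chk.py; python3 hand.py 2
```

```text
{'t': np.float64(47.4), 'opening': np.float64(50.1), 'grasp_force': np.float64(0.0), 'wrist_force': array([-0. ,  1.9, -0.3]), 'moment': array([ 0.1,  0. , -0. ])}
side orange [586.2 -17.3  54.4] 29
side orange [541.1 -16.   54. ] 30
side orange [495.7 -16.   54.6] 29
top orange [586.3 -12.7  56.2] 19
top orange [542.6 -11.4  55.4] 13
top 61 z [180. 225.] low [540.5 199.9 191.2] high [544.9 204.7 223.8]
side 102 z [153. 221.] low [541.9 201.3 157.4] high [543.4 204.5 219. ]
```

View pics/h_side_2.png

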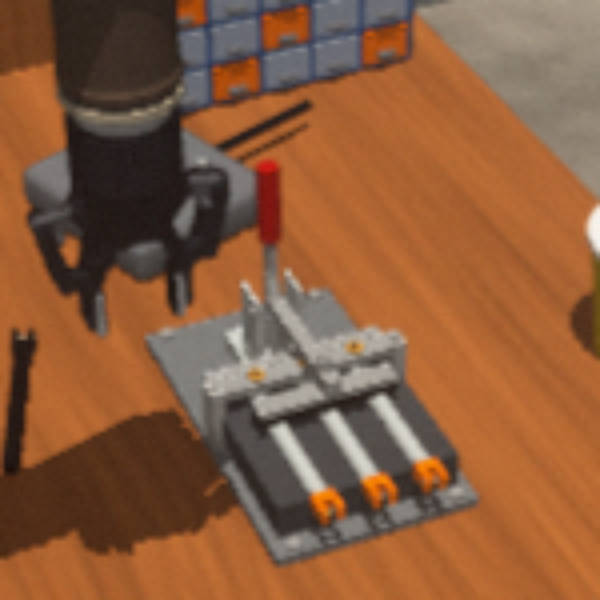

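```bash
python3 -c "
from h import *
def red(im):
    h=cv2.cvtColor(im,cv2.COLOR_RGB2HSV); m=((h[...,0]<6)|(h[...,0]>174))&(h[...,1]>150); k=np.zeros_like(m)
    return m,k
for n,(v0,v1,u0,u1) in {'top':(190,230,185,230),'side':(150,200,250,290)}.items():
    a=np.load(n+'0.npz')['im'];b,_=arm.capture(n)
    for im in(a,b):
        m,k=red(im);k[v0:v1,u0:u1]=1;p=np.argwhere(m&k);t=np.sort(p[:,0]);print(n,len(p),p.mean(0).round(2),[p[p[:,0]==r][:,1].mean().round(1) for r in np.unique(p[:,0])])
im,d=arm.capture('top');P=cloud('top',d);print(tray(im,d)[0],[P[b].mean(0).round(0) for b in blobs(blue(im),20)])
"
```

```text
top 65 [208.52 203.65] [np.float64(202.5), np.float64(202.5), np.float64(202.5), np.float64(202.5), np.float64(202.5), np.float64(203.0), np.float64(203.8), np.float64(204.3), np.float64(207.2), np.float64(208.0), np.float64(207.3), np.float64(208.0)]
top 56 [207.82 203.04] [np.float64(202.5), np.float64(202.5), np.float64(202.5), np.float64(202.5), np.float64(202.5), np.float64(203.5), np.float64(203.0), np.float64(204.8), np.float64(205.0), np.float64(207.0)]
side 112 [169.79 266.62] [np.float64(266.5), np.float64(266.0), np.float64(266.5), np.float64(266.5), np.float64(266.0), np.float64(266.5), np.float64(267.0), np.float64(266.5), np.float64(266.5), np.float64(266.5), np.float64(266.5), np.float64(267.0), np.float64(267.0), np.float64(266.5), np.float64(266.5), np.float64(266.5), np.float64(267.0), np.float64(267.0), np.float64(267.0), np.float64(267.0), np.float64(267.0)]
side 111 [169.86 266.65] [np.float64(266.5), np.float64(266.0), np.float64(266.5), np.float64(266.5), np.float64(266.5), np.float64(266.5), np.float64(266.5), np.float64(266.5), np.float64(266.5), np.float64(266.5), np.float64(267.0), np.float64(267.0), np.float64(266.5), np.float64(267.0), np.float64(266.5), np.float64(266.5), np.float64(267.0), np.float64(267.0), np.float64(267.0), np.float64(267.0), np.float64(267.0)]
((473.4588623046875, -410.8694152832031), (145.5774383544922, 241.7866668701172), 85.41432189941406) [array([697., 673., 197.]), array([ 453., -656.,   92.]), array([ 425., -633.,   26.]), array([ 398., -381.,   18.]), array([ 393., -435.,   17.]), array([ 200., -674.,   56.]), array([ 147., -504.,   29.])]
```

The handle is back in exactly its locked starting pixels. The tray was knocked about 2 cm, but both rods moved with it and still lie flat inside. I hand the job in.

```bash
python3 -c "
from h import *
print(arm.sign_off())"
```

```text
the job is handed in; nothing more can be done
None
```

The job is handed in: both drilled rods lie flat in the tray, all three blanks are home against the stop, and the clamp is shut with its handle upright in the same place as at the start (the hand-in call gave no verdict).

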